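# Make up two tasting boards from the mixed stock

### The arm

A 6-joint arm with a two-finger parallel gripper is mounted at the origin on a cart in front of the work surface, level with it; the furniture and walls round the work are solid. World frame = base frame: x ahead of the robot, y to its left, z up, the work surface at z = 0. Lengths are in m, angles in rad, forces in N, time in s.
With the tool pointing down it reaches from about 0.425 to 0.95 m from the base axis. Payload 3.5 kg.
Tool frame: the origin (TCP) lies between the finger pads; the fingertips stand 22 mm ahead of it and the grasp point (between the pads) lies 3 mm ahead of it (ctrl.nose_length is the z of the fingertips in the tool frame, in m); z points along the fingers, y is the line along which they close (so a half turn about z gives the same grasp; the last joint's range is limited). The gripper opens to 85 mm and grips with 20 to 120 N. Pads are 22 mm wide; open, the fingers measure 114 mm over their backs; the gripper's body (76 mm by 85 mm) begins 54 mm behind the grasp point. The pads swing forward as they close: fully open they stand 13 mm farther back than shut.
Start: joints at [1.107, 0.286, 1.577, -0, 1.279, -0.15], TCP at [0.208, 0.642, 0.253] pointing down, gripper open.
Joint ranges: [-2.77, 2.77], [-0.9, 2.22], [0.21, 2.48], [-1.53, 4.67], [0.24, 2.81], [-2.84, 2.84]. Speed limits (rad/s): [2.79, 2.79, 3.14, 3.14, 3.14, 3.14].

### API

Orientations are given as a unit quaternion [x, y, z, w].
In Python, from plant import ctrl gives the robot as it stands. The module is installed in compiled form; this text tells all that it offers.
- The arm moves only by the tool send_rows, never from a script. Its argument "rows" is text: rows parted by semicolons, each of 7 numbers parted by spaces: the turn, a rotation vector about the tool's x, y, z in parts of the range, where 1.0 means 120 degrees, then the shift along the tool's x, y, z in shares of 800 mm (1.0 is 800 mm), then the opening, from -1 (shut) to 1 (fully open). A call has 1 to 8 rows; each row is the pose to reach, as a shift and turn from the pose commanded when the call began, along the tool's axes at that moment; what a row does not reach only later rows make up. A row lasts 1/8 s, in which the tool goes at most 62.5 mm and 10.7 degrees, less where a joint would pass 70% of its speed; a pose out of reach is approached as far as the arm can. A shift or turn number past 1, either way, is cut back to 1. A call with a gripper value outside its range is refused whole. The fingers move at their own pace and stop on an object; "grip_force" is the grip in N (left out, the last holds). Time passes only in rows, so rows that repeat a pose let the fingers close. It gives the time, the measured TCP pose, the force, the opening and the grip force at its end, in the units of the state.
- ctrl.get_state(): the state, without advancing time (a new reading comes with each control period).
- ctrl.read_camera(name): name is "side" or "top" or "wrist"; returns a dict with "color" (420x560x3 uint8, red, green, blue), "fx", "fy", "cx", "cy" (pixels), "extrinsics" (4x4, takes a point from world to camera coordinates). Camera axes: x right, y down, z forward; pixel columns grow to the right and rows downward; lengths in m; the calibration is good to about 2 mm. A picture is of the moment at which its call begins. There is no depth.
- ctrl.sign_off(): hands the job in; it is judged then, once.
Trained networks look in a picture, given as the dict that the camera call returned (one of the last four; its "shot" number tells which), for a name from the list of things; names that differ only in an ending like _2 or _b are one class to them, and where a whole thing is asked for, a point or a joint stands for the part that bears it (a point fixed in the world has none). Each returns a list of dicts, best first, with "p" (0 to 1); they miss things now and then, are a little off and sometimes report something else, mostly with a low value. They report only what shows in the picture. A call takes as long as a camera call. They do not tell look-alikes from the thing itself.
- ctrl.look_for(picture, target): "position" ([x, y, z] in m, in the coordinates of the camera as it stood for that picture, good to about 4 mm: the middle of the surface that is visible of it).
The state is a dict: "time": time; "qpos": joint angles; "dq": joint speeds; "joint_efforts": joint torques, N m; "eef_pos": TCP position; "tcp_rot": TCP orientation; "contact_force": force on the tool from outside, world axes, zero at the start; "wrist_torque": the same for the moment, N m; "opening": opening from 0.0 (shut) to 1.0 (fully open); "finger_force": force on a finger pad.
Only numpy, scipy, OpenCV 4.12 (cv2) and the standard library are available. Lean on these libraries where they do the work, as an engineer would, in place of code of your own. Each camera call takes 0.05 s, during which the arm holds its last target. There are 200 camera calls.

### The job

Make up the two tasting boards for the guests, each thing standing upright and fully seated in the well cut to its shape. The long board with three wells gets the low dark-lidded jar, the large piece of cheese and the jar of cocktail sticks; the short board with two wells gets the cups with the spoons and the small cube of cheese. Leave the tall dark-lidded jar and the stack of plain cups standing where they are, and let go of everything at the end.

Things in the scene. Friction and masses are not known exactly. Their poses are not given: they have to be found in the camera images.
- long_board: Light wooden board without a grip, 110 (its x) x 260 (its y) x 18 mm, fixed flat on the table. Origin: centre of its underside, z up. Three dark-floored wells 5 mm deep (floor 13 mm above the table) on its x = 0 line: round, 80 mm wide, at y = -82 mm for the low jar; 52 (x) x 68 (y) mm at y = +6 mm for the large cheese; round, 56 mm wide, at y = +88 mm for the stick jar.
- short_board: Light wooden board, 110 (its x) x 170 (its y) x 18 mm, plus a 36 mm wide, 48 mm long grip at its -y end, fixed flat. Origin: centre of the underside of the 170 mm part, z up. Two dark-floored wells 5 mm deep (floor 13 mm above the table) on its x = 0 line: round, 56 mm wide, at y = -42 mm for the spoon cups; 34 (x) x 44 (y) mm at y = +50 mm for the small cheese.
- low_jar: The lower of two glass jars with dark screw lids: 68 mm across, 67 mm high, lid 62 mm across over the top 17 mm; about 0.27 kg. Origin: centre of its underside, z up.
- stick_jar: Small clear jar full of upright wooden cocktail sticks, 45 mm across, 68 mm high (sides straight up to 62 mm), about 0.06 kg. Origin: centre of its underside, z up.
- large_cheese: The larger of the two white pieces of cheese standing singly on the cloth, a block 40 (its x) x 56 (its y) x 37 mm high, rigid, about 0.055 kg; best gripped across its 40 mm. Origin: centre of its underside, z up. Its y goes along the board's y in the well, either way round.
- small_cheese: The smaller of the two white pieces of cheese standing singly on the cloth, a cube 25 (its x) x 34 (its y) x 23 mm high, rigid, 0.014 kg; best gripped across its 25 mm. Origin: centre of its underside, z up. Its y goes along the board's y in the well, either way round.
- spoon_cups: Stack of nested clear portion cups with white tasting spoons sticking up out of the top one: tapered, 43 mm across at the foot, 56 mm at 70 mm height, 60 mm at 90 mm (rim), spoons up to 122 mm; about 0.08 kg. Grip it round the cups at 55 to 75 mm height, below the spoons. Origin: centre of its underside, z up.
- tall_jar: The taller of the two dark-lidded glass jars: 74 mm across, 93 mm high. Stays where it is. Origin: centre of its underside.
- plain_cups: Stack of nested clear plastic cups without spoons, 65 mm across at the rim, 122 mm high. Stays where it is. Origin: centre of its underside.
Not all that is in view belongs to the job. Leave any orange, pink or purple look-alike of the low_jar alone.

How it is judged:
At the end, for the whole second after the job is handed in: All five in their own wells: within 10 mm of the well's centre along both board axes, underside 10 to 15.5 mm above the board's underside (well floor 13 mm), upright within 0.1 rad, slower than 10 mm/s. Tall jar and plain cups within 20 mm of where they started (x of low_jar in the frame of long_board between -0.01 and 0.01 m and y of low_jar in the frame of long_board between -0.092 and -0.072 m and z of low_jar in the frame of long_board between 0.01 and 0.0155 m and angle between each of low_jar, large_cheese, stick_jar, spoon_cups, small_cheese's own z axis and vertical below 0.1 rad and linear speed of each of low_jar, large_cheese, stick_jar, spoon_cups, small_cheese below 0.01 m/s and x of large_cheese in the frame of long_board between -0.01 and 0.01 m and y of large_cheese in the frame of long_board between -0.004 and 0.016 m and z of large_cheese in the frame of long_board between 0.01 and 0.0155 m and x of stick_jar in the frame of long_board between -0.01 and 0.01 m and y of stick_jar in the frame of long_board between 0.078 and 0.098 m and z of stick_jar in the frame of long_board between 0.01 and 0.0155 m and x of spoon_cups in the frame of short_board between -0.01 and 0.01 m and y of spoon_cups in the frame of short_board between -0.052 and -0.032 m and z of spoon_cups in the frame of short_board between 0.01 and 0.0155 m and x of small_cheese in the frame of short_board between -0.01 and 0.01 m and y of small_cheese in the frame of short_board between 0.04 and 0.06 m and z of small_cheese in the frame of short_board between 0.01 and 0.0155 m and distance of each of tall_jar, plain_cups from where it was at the start of the episode below 0.02 m); the robot touches nothing.
It fails at once if the tall jar or the plain cups moved more than 40 mm or tipped (distance of any of tall_jar, plain_cups from where it was at the start of the episode above 0.04 m or angle between any of tall_jar, plain_cups's own z axis and vertical above 0.5 rad).
It also fails if it takes over 120 s, if anything falls off the work surface, if the arm or the gripper's body presses on something with over 40 N, if the wrist force passes 120 N, or if a joint passes its speed limit or range.

## Working session

There is one attempt and no reset: what is moved stays moved. The work goes in short steps, Python scripts to look and compute and a tool call to move; the robot and the scene stay as the last step left them, time stands still between calls to the robot, and variables do not carry over. Pictures are saved under pics/ and viewed, at most 14 in all, crops included, and the job is handed in when it is done.

Besides the shell and the picture viewer there is one more tool, called after ">>>" as a command line: name --argument value ..., lists and objects as JSON in quotes. send_rows: Moves the arm, as the interface text tells. Its arguments: {"type":"object","properties":{"rows":{"type":"string"},"grip_force":{"type":"number"}},"required":["rows"]}

```bash
mkdir -p pics
cat > h.py <<'E'
import numpy as np, cv2
from scipy.spatial.transform import Rotation as R
from plant import ctrl
N=["long_board","short_board","low_jar","stick_jar","large_cheese","small_cheese","spoon_cups","tall_jar","plain_cups"]
def shot(n,save=None):
    p=ctrl.read_camera(n)
    if save: cv2.imwrite(f"pics/{save}.png",p["color"][:,:,::-1])
    return p
def w(p,c):
    E=np.array(p["extrinsics"]); return E[:3,:3].T@(np.array(c)-E[:3,3])
def pix(p,X):
    E=np.array(p["extrinsics"]); c=E[:3,:3]@np.array(X)+E[:3,3]
    return np.array([p["fx"]*c[0]/c[2]+p["cx"],p["fy"]*c[1]/c[2]+p["cy"]])
def plane(p,uv,z):
    E=np.array(p["extrinsics"]); d=E[:3,:3].T@np.array([(uv[0]-p["cx"])/p["fx"],(uv[1]-p["cy"])/p["fy"],1]); o=-E[:3,:3].T@E[:3,3]
    return o+d*(z-o[2])/d[2]
E
python3 - <<'E'
from h import *
for c in ["top","side","wrist"]:
    p=shot(c,c+"0")
    E=np.array(p["extrinsics"]);print(c,"cam at",(-E[:3,:3].T@E[:3,3]).round(3),p["fx"])
    for n in N:
        for r in ctrl.look_for(p,n)[:4]:
            if r["p"]>.2: X=w(p,r["position"]); print(n,round(r["p"],2),X.round(3),pix(p,X).round())
s=ctrl.get_state();print(s["eef_pos"],R.from_quat(s["tcp_rot"]).as_matrix().round(2),s["time"],ctrl.nose_length)
E
```

```text
top cam at [ 0.328 -0.059  1.404] 506.17992641139546
long_board 0.97 [ 0.566 -0.171  0.02 ] [325. 196.]
short_board 0.86 [0.468 0.154 0.018] [206. 228.]
low_jar 0.93 [ 0.338 -0.204  0.064] [337. 279.]
low_jar 0.81 [ 0.332 -0.081  0.063] [290. 280.]
low_jar 0.73 [ 0.323 -0.299  0.063] [374. 286.]
low_jar 0.69 [ 0.435 -0.281  0.065] [367. 243.]
stick_jar 0.7 [0.587 0.058 0.051] [242. 185.]
large_cheese 0.79 [0.645 0.172 0.033] [201. 164.]
small_cheese 0.6 [0.704 0.034 0.023] [252. 145.]
spoon_cups 0.78 [ 0.593 -0.391  0.096] [411. 183.]
tall_jar 0.6 [0.467 0.155 0.018] [205. 229.]
plain_cups 0.56 [ 0.458 -0.402  0.105] [416. 234.]
side cam at [-0.111 -1.014  0.991] 519.1415122995281
long_board 0.84 [ 0.568 -0.177  0.016] [320. 241.]
short_board 0.63 [0.464 0.145 0.02 ] [231. 193.]
low_jar 0.96 [ 0.33  -0.221  0.061] [254. 272.]
low_jar 0.95 [ 0.318 -0.323  0.058] [272. 301.]
low_jar 0.77 [ 0.328 -0.098  0.054] [230. 246.]
low_jar 0.73 [ 0.428 -0.303  0.057] [305. 278.]
stick_jar 0.87 [0.581 0.043 0.046] [281. 191.]
large_cheese 0.57 [0.641 0.158 0.028] [277. 171.]
small_cheese 0.59 [0.706 0.033 0.018] [316. 187.]
spoon_cups 0.59 [ 0.587 -0.398  0.093] [382. 266.]
tall_jar 0.81 [0.589 0.27  0.065] [246. 151.]
plain_cups 0.91 [ 0.458 -0.41   0.102] [343. 288.]
wrist cam at [0.132 0.667 0.374] 321.47177316924586
short_board 0.4 [0.467 0.249 0.006] [ 79. 414.]
[0.20832096 0.64203229 0.2533201 ] [[-0.95  0.31 -0.  ]
 [ 0.31  0.95  0.  ]
 [ 0.   -0.   -1.  ]] 1.5 0.022
```

View pics/top0.png

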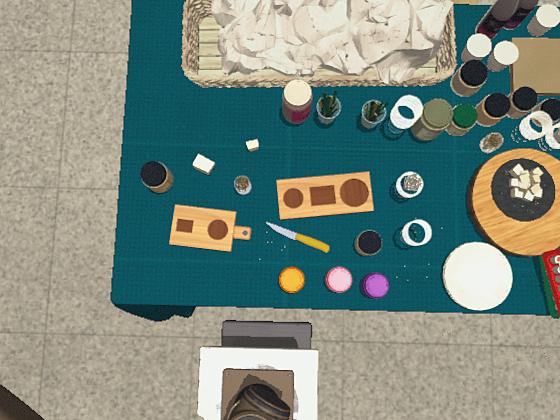

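View pics/side0.png

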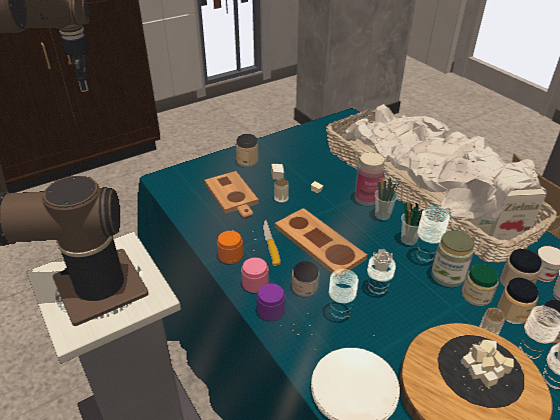

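Top picture: the dark-lidded low jar is at px (368,243), beside three coloured look-alikes at the bottom. The spoon cups are at (410,184), the plain cups at (416,234) and the tall jar at (157,177). Both boards have their +y ends to the left. The side view agrees. I'll move the wrist camera over the left group.

Units first: shifts go in shares of 800 mm and turns go in shares of 120 degrees. So -540 mm / 800 = -0.675, -393 mm / 800 = -0.4913.

>>> send_rows --rows "0 0 0 -0.3375 -0.245 -0.05 1;0 0 0 -0.675 -0.4913 -0.1 1;0 0 0 -0.675 -0.4913 -0.1 1;0 0 0 -0.675 -0.4913 -0.1 1;0 0 0 -0.675 -0.4913 -0.1 1;0 0 0 -0.675 -0.4913 -0.1 1;0 0 0 -0.675 -0.4913 -0.1 1;0 0 0 -0.675 -0.4913 -0.1 1"

```text
time: 2.5
eef_pos: [0.5009, 0.2385, 0.3134]
tcp_rot: [0.156, 0.988, 0.0, 0.0]
contact_force: [-0.2, 0.7, -0.5]
opening: 0.998
finger_force: 0.0
```

```bash
cat >> h.py <<'E'
def st():
    s=ctrl.get_state(); return np.array(s["eef_pos"]),R.from_quat(s["tcp_rot"]),s
def yaw(r): return np.degrees(np.arctan2(*r.as_matrix()[1::-1,0]))
def go(*tg):
    "print rows for world targets (x,y,z,closing-axis yaw deg [mod 180] or None), from present pose"
    p,r,s=st(); print("t",round(s["time"],2),"at",p.round(3),"yawx",yaw(r).round(1),"q",np.round(s["qpos"],2))
    M=r.as_matrix()
    for x,y,z,a in tg:
        sh=M.T@(np.array([x,y,z])-p)*1000; 
        if a is None: d=0
        else:
            d=a+90-yaw(r); d=(d+90)%180-90   # closing axis = yawx-90
        T=R.from_euler('z',yaw(r)+d,degrees=True)*R.from_matrix(np.array([[1,0,0],[0,-1,0],[0,0,-1.]]))
        print((r.inv()*T).as_rotvec(degrees=True).round(1),sh.round(1))
E
python3 - <<'E'
from h import *
go((.6,.1,.33,None))
E
```

```text
t 2.5 at [0.501 0.239 0.313] yawx 162.0 q [ 0.26 -0.02  1.81  0.    1.35 -1.  ]
[0. 0. 0.] [-137.1 -101.1  -16.5]
```

Scaled: -137 mm / 800 = -0.1713, -101 mm / 800 = -0.1263.

>>> send_rows --rows "0 0 0 -0.1713 -0.1263 -0.0213 1;0 0 0 -0.1713 -0.1263 -0.0213 1;0 0 0 -0.1713 -0.1263 -0.0213 1;0 0 0 -0.1713 -0.1263 -0.0213 1;0 0 0 -0.1713 -0.1263 -0.0213 1"

```text
time: 3.12
eef_pos: [0.5988, 0.1022, 0.3295]
tcp_rot: [0.156, 0.988, 0.0, -0.0]
contact_force: [-0.5, 0.5, -0.3]
opening: 1.002
finger_force: 0.0
```

Run:
```python
from h import *
p=shot("wrist","w1"); E=np.array(p["extrinsics"]);print((-E[:3,:3].T@E[:3,3]).round(3))
go()
for n in N:
    for r in ctrl.look_for(p,n)[:3]:
        if r["p"]>.3: X=w(p,r["position"]); print(n,round(r["p"],2),X.round(3),pix(p,X).round())
```

```text
[0.523 0.127 0.45 ]
t 3.17 at [0.599 0.103 0.33 ] yawx 162.1 q [ 0.    0.09  1.66  0.    1.39 -1.25]
long_board 0.76 [ 0.569 -0.16   0.014] [ 89. 203.]
short_board 0.56 [0.468 0.155 0.018] [280.  52.]
low_jar 0.91 [ 0.359 -0.075  0.056] [45. 13.]
stick_jar 0.71 [0.59  0.061 0.048] [238. 175.]
large_cheese 0.74 [0.645 0.172 0.028] [331. 184.]
small_cheese 0.68 [0.708 0.037 0.018] [252. 250.]
```

View pics/w1.png

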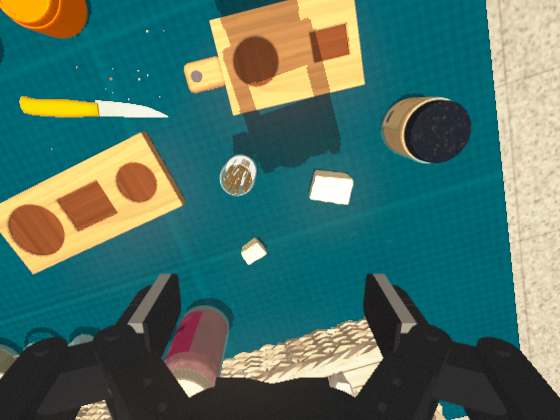

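The wrist view shows the stick jar at (238,175), the large cheese at (331,187), the small cheese at (253,251), the short board's wells at (256,61) and (330,42), and the long board's wells at (36,230), (87,205) and (137,182). Next I'll segment these for precise poses.

Run:
```python
from h import *
p=shot("wrist","w2"); im=p["color"]; hsv=cv2.cvtColor(im,cv2.COLOR_RGB2HSV)
for uv in [(36,230),(87,205),(137,182),(110,195),(256,50),(255,75),(330,42),(320,42),(300,80),(280,30),(335,186),(325,202),(253,248),(250,258)]: print(uv,hsv[uv[1],uv[0]],im[uv[1],uv[0]])
def poly(m,seed,z,name):
    n,l,s,c=cv2.connectedComponentsWithStats(m.astype(np.uint8),connectivity=4)
    k=l[seed[1],seed[0]]
    if k==0: print(name,"no");return
    cs,_=cv2.findContours((l==k).astype(np.uint8),cv2.RETR_EXTERNAL,cv2.CHAIN_APPROX_NONE)
    ct=max(cs,key=len)[:,0]
    W=np.array([plane(p,u,z)[:2] for u in ct.astype(float)])*1000
    (cx,cy),(a,b),ang=cv2.minAreaRect(W.astype(np.float32))
    print(name,s[k][4],"c",round(cx,1),round(cy,1),"size",round(a,1),round(b,1),"ang",round(ang,1))
H,S,V=[hsv[...,i].astype(int) for i in range(3)]
dark=(H<20)&(V<150)&(S>80)
for sd,n in [((36,230),"low"),((87,205),"big"),((137,182),"stick"),((256,61),"cups"),((330,42),"small")]: poly(dark,sd,.018,n)
for t in (150,200,225):
    wh=(S<70)&(V>t); poly(wh,(333,186),.037,f"lc{t}"); poly(wh,(253,249),.023,f"sc{t}")
```

```text
(36, 230) [ 10 183 160] [160  85  45]
(87, 205) [ 11 183 164] [164  90  46]
(137, 182) [ 10 179 172] [172  92  51]
(110, 195) [ 23 123 254] [254 224 131]
(256, 50) [ 11 173 118] [118  66  38]
(255, 75) [ 10 171 116] [116  64  38]
(330, 42) [ 10 182 175] [175  93  50]
(320, 42) [ 10 182 186] [186  99  53]
(300, 80) [ 23 124 254] [254 223 130]
(280, 30) [ 15 151 219] [219 152  89]
(335, 186) [ 30   3 255] [255 255 252]
(325, 202) [ 91 140 111] [ 50 109 111]
(253, 248) [ 30  18 255] [255 255 237]
(250, 258) [ 30  19 255] [255 255 236]
low no
big no
stick no
cups 1655 c 466.8 123.9 size 54.5 50.1 ang 89.1
small no
lc150 1007 c 648.5 169.5 size 54.0 37.9 ang 60.5
sc150 307 c 711.2 36.8 size 23.9 32.2 ang 14.7
lc200 957 c 648.8 169.2 size 52.2 35.1 ang 62.7
sc200 295 c 711.4 36.8 size 22.4 31.9 ang 16.7
lc225 925 c 648.4 169.0 size 51.8 34.0 ang 63.7
sc225 284 c 711.1 37.1 size 21.9 31.2 ang 16.7
```

```bash
cat >> h.py <<'E'
def poly(p,m,seed,z,name):
    n,l,s,c=cv2.connectedComponentsWithStats(m.astype(np.uint8),connectivity=4)
    k=l[int(seed[1]),int(seed[0])]
    if k==0: print(name,"no");return
    cs,_=cv2.findContours((l==k).astype(np.uint8),cv2.RETR_EXTERNAL,cv2.CHAIN_APPROX_NONE)
    ct=max(cs,key=len)[:,0]
    W=np.array([plane(p,u,z)[:2] for u in ct.astype(float)])*1000
    (cx,cy),(a,b),ang=cv2.minAreaRect(W.astype(np.float32))
    print(name,s[k][4],"c",round(cx,1),round(cy,1),"size",round(a,1),round(b,1),"ang",round(ang,1))
    return np.array([cx,cy])
def wells(p,z=.018,seeds=None):
    hsv=cv2.cvtColor(p["color"],cv2.COLOR_RGB2HSV).astype(int); m=(hsv[...,0]<14)&(hsv[...,1]>165)
    m=cv2.morphologyEx(m.astype(np.uint8),cv2.MORPH_CLOSE,np.ones((3,3)))
    return {n:poly(p,m,sd,z,n) for n,sd in seeds.items()}
def frame(A,B):
    d=B-A; return np.degrees(np.arctan2(d[1],d[0])),np.linalg.norm(d)
E
python3 - <<'E'
from h import *
for nm in ("wrist","top","side"):
    p=shot(nm); print(nm)
    X=dict(low=(.553,-.247),big=(.565,-.165),stick=(.582,-.087),cups=(.467,.122),small=(.477,.207))
    for z in (.018,.013):
        r=wells(p,z,{n:pix(p,[*v,.015]) for n,v in X.items()})
        for a,b in(("low","big"),("low","stick"),("cups","small")):
            if r.get(a) is not None and r.get(b) is not None: print(a,b,frame(r[a],r[b]))
E
```

```text
wrist
low 2079 c 581.3 -247.6 size 76.3 75.6 ang 42.2
big 1611 c 571.1 -161.4 size 51.4 65.3 ang 6.8
stick 1185 c 561.7 -80.5 size 53.7 52.8 ang 43.8
cups 1684 c 469.6 123.7 size 54.0 53.2 ang 47.9
small 1084 c 478.0 214.7 size 42.6 33.4 ang 84.1
low big (np.float64(96.7619174883607), np.float64(86.8304032596587))
low stick (np.float64(96.68560557346538), np.float64(168.2166235636747))
cups small (np.float64(84.69791005238696), np.float64(91.37779199077677))
low 2079 c 582.0 -251.9 size 77.2 76.5 ang 42.2
big 1611 c 571.7 -164.7 size 52.0 66.0 ang 6.8
stick 1185 c 562.2 -82.9 size 54.4 53.4 ang 43.8
cups 1684 c 468.9 123.7 size 54.6 53.8 ang 47.9
small 1084 c 477.5 215.7 size 43.1 33.8 ang 84.1
low big (np.float64(96.76185428713991), np.float64(87.83530677753811))
low stick (np.float64(96.68563817341767), np.float64(170.16342885191773))
cups small (np.float64(84.69795326678137), np.float64(92.43535004302198))
top
low no
big no
stick 1 c 584.0 -86.0 size 0.0 0.0 ang 0.0
cups no
small no
low no
big no
stick 1 c 585.0 -86.1 size 0.0 0.0 ang 0.0
cups no
small no
side
low no
big no
stick 112 c 560.2 -82.8 size 43.3 45.5 ang 18.8
cups no
small no
low no
big no
stick 112 c 563.7 -78.0 size 43.5 45.7 ang 18.8
cups no
small no
```

```bash
sed -i 's/d=(d+90)%180-90 .*/d=(d+180)%360-180/' h.py
python3 - <<'E'
from h import *
go((.6485,.1695,.2,-28))
p=shot("top"); hsv=cv2.cvtColor(p["color"],cv2.COLOR_RGB2HSV)
for X in [(.581,-.249,.013),(.571,-.163,.013),(.562,-.082,.013),(.567,-.12,.018),(.469,.124,.013),(.478,.215,.013),(.47,.17,.018)]:
    u=pix(p,X).round().astype(int); print(X,u,hsv[u[1],u[0]])
p=shot("side"); hsv=cv2.cvtColor(p["color"],cv2.COLOR_RGB2HSV)
for X in [(.581,-.249,.013),(.571,-.163,.013),(.567,-.12,.018),(.469,.124,.013)]:
    u=pix(p,X).round().astype(int); print(X,u,hsv[u[1],u[0]])
E
```

```text
t 3.83 at [0.599 0.102 0.33 ] yawx 162.0 q [ 0.    0.09  1.66 -0.    1.39 -1.26]
[  0.   0. 100.] [-26.1  79.5 129.8]
(0.581, -0.249, 0.013) [352 192] [ 10 163 142]
(0.571, -0.163, 0.013) [321 195] [ 10 162 137]
(0.562, -0.082, 0.013) [292 197] [ 11 158 136]
(0.567, -0.12, 0.018) [306 195] [ 18 127 242]
(0.469, 0.124, 0.013) [217 228] [ 11 146  89]
(0.478, 0.215, 0.013) [184 224] [ 14  96 122]
(0.47, 0.17, 0.018) [200 227] [ 13  82 121]
(0.581, -0.249, 0.013) [339 255] [ 11 127 114]
(0.571, -0.163, 0.013) [318 238] [ 10 157 112]
(0.567, -0.12, 0.018) [308 229] [ 15 140 222]
(0.469, 0.124, 0.013) [236 198] [ 11 107  86]
```

Scaled: 130 mm / 800 = 0.1625, 80 mm / 800 = 0.1, 100 degrees / 120 = 0.8333.

>>> send_rows --rows "0 0 0.4167 -0.0163 0.05 0.0813 1;0 0 0.8333 -0.0325 0.1 0.1625 1;0 0 0.8333 -0.0325 0.1 0.1625 1;0 0 0.8333 -0.0325 0.1 0.1625 1;0 0 0.8333 -0.0325 0.1 0.1625 1;0 0 0.8333 -0.0325 0.1 0.1625 1;0 0 0.8333 -0.0325 0.1 0.1625 1;0 0 0.8333 -0.0325 0.1 0.1625 1"

```text
time: 4.92
eef_pos: [0.6486, 0.1699, 0.1997]
tcp_rot: [0.79, 0.614, -0.0, -0.0]
contact_force: [-0.4, -0.7, -0.6]
opening: 1.005
finger_force: 0.0
```

Run:
```python
from h import *
go((.6485,.1695,.1,-28),(.6485,.1695,.034,-28))
for nm in ("top","side"):
    p=shot(nm); hsv=cv2.cvtColor(p["color"],cv2.COLOR_RGB2HSV).astype(int); m=(hsv[...,0]<14)&(hsv[...,1]>95)&(hsv[...,2]<180)
    r={n:poly(p,m,pix(p,[*v,.013]).round(),.0155,nm+n) for n,v in dict(low=(.581,-.249),big=(.571,-.163),stick=(.562,-.082),cups=(.469,.124),small=(.478,.215)).items()}
```

```text
t 4.92 at [0.649 0.17  0.2  ] yawx 75.7 q [ 0.11  0.32  1.63 -0.    1.19  0.35]
[-0.   0.  13.7] [-0.4  0.  99.7]
[-0.   0.  13.7] [ -0.4   0.  165.7]
toplow 623 c 579.6 -252.2 size 78.1 76.2 ang 64.2
topbig 444 c 569.4 -165.1 size 51.6 67.9 ang 7.2
topstick 301 c 560.4 -82.4 size 53.6 52.8 ang 1.2
topcups 312 c 465.8 122.3 size 52.6 52.6 ang 1.5
topsmall no
sidelow 480 c 581.8 -247.9 size 76.7 78.8 ang 0.9
sidebig 298 c 571.6 -161.1 size 52.7 68.0 ang 6.5
sidestick 181 c 561.4 -78.5 size 49.4 52.8 ang 57.6
sidecups 505 c 479.4 179.5 size 164.4 104.5 ang 58.6
sidesmall 505 c 479.4 179.5 size 164.4 104.5 ang 58.6
```

Scaled: 165 mm / 800 = 0.2063, 135 mm / 800 = 0.1688, 14 degrees / 120 = 0.1167.

>>> send_rows --rows "0 0 0.1167 0 0 0.0625 1;0 0 0.1167 0 0 0.125 1;0 0 0.1167 0 0 0.1688 1;0 0 0.1167 0 0 0.2063 1;0 0 0.1167 0 0 0.2063 1;0 0 0.1167 0 0 0.2063 -0.6;0 0 0.1167 0 0 0.2063 -0.6;0 0 0.1167 0 0 0.2063 -0.6" --grip_force 25

```text
time: 6.02
eef_pos: [0.65, 0.1701, 0.037]
tcp_rot: [0.857, 0.516, 0.002, 0.001]
contact_force: [0.4, -0.2, 0.6]
opening: 0.428
finger_force: 25.4
```

Scaled: -120 mm / 800 = -0.15, -60 mm / 800 = -0.075.

>>> send_rows --rows "0 0 0 0 0 0 -0.6;0 0 0 0 0 0 -0.6;0 0 0 0 0 -0.075 -0.6;0 0 0 0 0 -0.15 -0.6;0 0 0 0 0 -0.15 -0.6"

```text
time: 6.65
eef_pos: [0.6522, 0.1706, 0.1623]
tcp_rot: [0.857, 0.516, 0.006, 0.003]
contact_force: [-0.4, -0.6, -0.3]
opening: 0.429
finger_force: 25.4
```

Run:
```python
from h import *
p=shot("wrist","w3")
for r in ctrl.look_for(p,"large_cheese")[:2]: print(r["p"],w(p,r["position"]))
go((.5708,-.1627,.15,6.7))
```

```text
0.74 [0.65393967 0.17586476 0.15532507]
t 6.75 at [0.648 0.17  0.155] yawx 62.1 q [0.11 0.36 1.66 0.   1.11 0.59]
[  0.   -0.  -34.6] [-330.4   87.2    5.2]
```

View pics/w3.png

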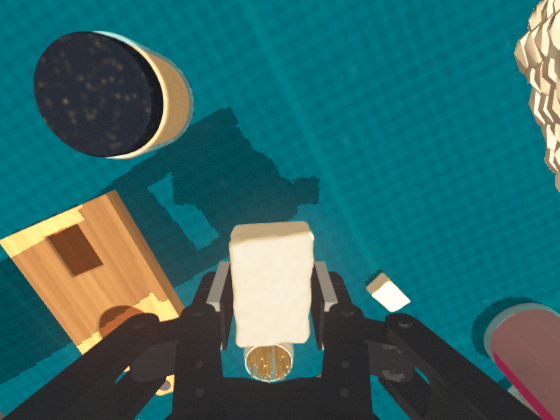

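The large cheese is held between the pads, spanning px rows 225–345. I'll check where it sits in the tool.

Run:
```python
from h import *
p=shot("wrist"); P,r,s=st(); M=r.as_matrix()
E=np.array(p["extrinsics"]); print("cam in tool",(M.T@(-E[:3,:3].T@E[:3,3]-P)*1000).round(1), "axis",(M.T@E[2,:3]).round(3))
for uv in [(272,226),(272,345),(233,290),(313,290)]:
    print(uv,(M.T@(plane(p,uv,P[2]+.002)-P)*1000).round(1),(M.T@(plane(p,uv,P[2]+.0)-P)*1000).round(1))
go((.5708,-.1627,.15,6.7))
```

```text
cam in tool [  82.9    2.1 -122.3] axis [-0.316  0.003  0.949]
(272, 226) [36.9  2.5 -2.1] [36.1  2.5 -0.1]
(272, 345) [-21.4   2.5  -2. ] [-23.1   2.5   0. ]
(233, 290) [  7.5 -14.2  -2. ] [  6.2 -14.5   0. ]
(313, 290) [ 7.5 20.1 -2.1] [ 6.2 20.4 -0.1]
t 6.8 at [0.647 0.17  0.153] yawx 62.1 q [0.11 0.37 1.67 0.   1.11 0.59]
[ -0.1   0.  -34.6] [-329.8   88.     3.6]
```

Run:
```python
from h import *
p=shot("wrist"); P,r,s=st(); M=r.as_matrix()
for x in (11,):
  for y in (-20,20):
    for z in (19,10,0,-10): print((x,y,z),pix(p,P+M@np.array([x,y,z])/1000).round(1))
c=p["color"][205:375,180:350,::-1]; cv2.imwrite("pics/c1.png",cv2.resize(c,None,fx=3.5,fy=3.5,interpolation=cv2.INTER_CUBIC))
```

```text
(11, -20, 19) [226.3 260.5]
(11, -20, 10) [223.7 269.5]
(11, -20, 0) [220.5 280.9]
(11, -20, -10) [216.7 293.9]
(11, 20, 19) [308.9 260.4]
(11, 20, 10) [311.  269.4]
(11, 20, 0) [313.8 280.8]
(11, 20, -10) [316.9 293.8]
```

View pics/c1.png

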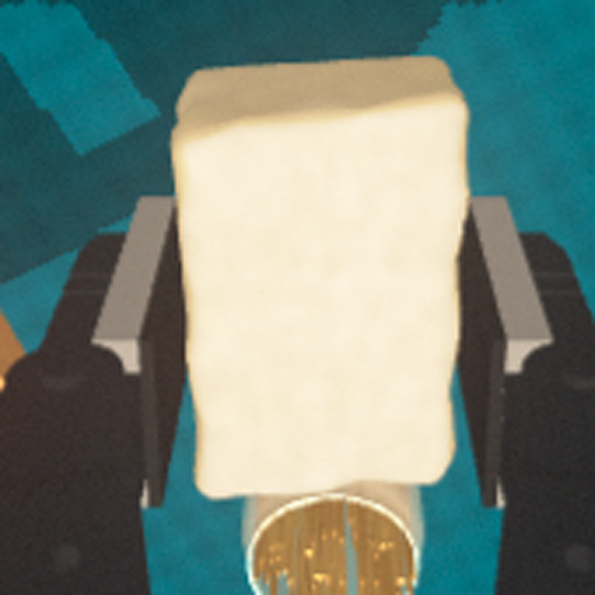

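The front side face takes up rows 222–241, so the top face runs from about −22 to +29 mm in tool x. That puts the cheese about 3.7 mm forward of the TCP. I'll allow for that offset when placing it.

Run:
```python
from h import *
go((.5712,-.1664,.12,6.7))
```

```text
t 6.85 at [0.647 0.17  0.152] yawx 62.1 q [0.11 0.37 1.67 0.   1.11 0.59]
[ -0.2   0.1 -34.6] [-332.5   90.6   32.8]
```

Scaled: -332 mm / 800 = -0.415, -120 mm / 800 = -0.15, -35 degrees / 120 = -0.2917.

>>> send_rows --rows "0 0 -0.0833 -0.075 0.02 0 -0.6;0 0 -0.1667 -0.15 0.0413 0 -0.6;0 0 -0.2917 -0.415 0.1138 0.0188 -0.6;0 0 -0.2917 -0.415 0.1138 0.0413 -0.6;0 0 -0.2917 -0.415 0.1138 0.0413 -0.6;0 0 -0.2917 -0.415 0.1138 0.0413 -0.6;0 0 -0.2917 -0.415 0.1138 0.0413 -0.6;0 0 -0.2917 -0.415 0.1138 0.0413 -0.6"

```text
time: 7.85
eef_pos: [0.5727, -0.1652, 0.1202]
tcp_rot: [0.662, 0.749, -0.0, -0.002]
contact_force: [-0.0, 0.0, -0.9]
opening: 0.426
finger_force: 25.4
```

Run:
```python
from h import *
p=shot("wrist"); go((.5712,-.1664,.048,6.7))
```

```text
t 7.9 at [ 0.573 -0.165  0.121] yawx 97.1 q [-0.45  0.26  1.87  0.    1.02 -0.57]
[-0.1 -0.1  0.4] [-1.5 -1.9 72.7]
```

Scaled: 72 mm / 800 = 0.09, -1.5 mm / 800 = -0.0019, 0.4 degrees / 120 = 0.0033.

>>> send_rows --rows "0 0 0.0033 -0.0013 -0.0019 0.0313 -0.6;0 0 0.0033 -0.0013 -0.0019 0.0625 -0.6;0 0 0.0033 -0.0013 -0.0019 0.0813 -0.6;0 0 0.0033 -0.0013 -0.0019 0.0875 -0.6;0 0 0.0033 -0.0013 -0.0019 0.09 -0.6;0 0 0.0033 -0.0013 -0.0019 0.09 -0.6"

```text
time: 8.65
eef_pos: [0.5727, -0.1673, 0.0506]
tcp_rot: [0.665, 0.747, 0.0, 0.001]
contact_force: [0.8, 0.9, -0.3]
opening: 0.427
finger_force: 25.3
```

Run:
```python
from h import *
p=shot("wrist","w4"); go((.5712,-.1664,.048,6.7))
cv2.imwrite("pics/c4.png",cv2.resize(p["color"][180:420,130:430,::-1],None,fx=2,fy=2)); print(st()[2]["contact_force"])
```

```text
t 8.7 at [ 0.573 -0.167  0.051] yawx 96.7 q [-0.45  0.36  1.89 -0.    0.89 -0.57]
[ 0.1  0.1 -0. ] [ 1.2 -1.4  2.7]
[-0.21236687  0.08535534 -0.1381789 ]
```

View pics/c4.png

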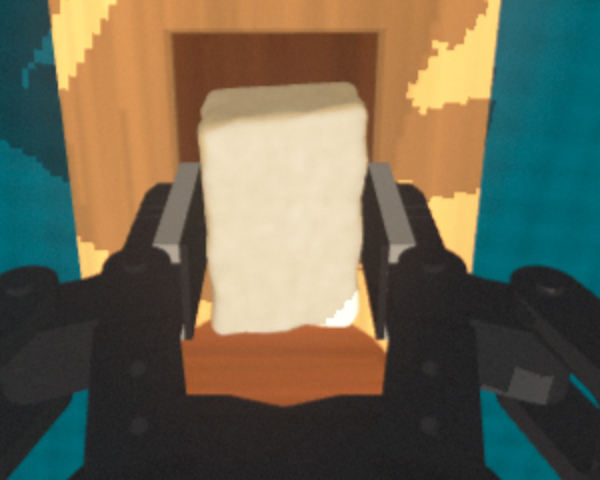

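Run:
```python
from h import *
p=shot("wrist"); P,r,s=st(); M=r.as_matrix()
for uv,z in [((265,196.5),.018),((265,223),.0165),((217,210),.018),((319,210),.018),((231,228),.017),((312,222),.017),((270,344.5),.051),((270,238),.051)]:
    print(uv,(M.T@(plane(p,uv,z)-P)*1000).round(1))
```

```text
(265, 196.5) [38.2 -1.5 32.7]
(265, 223) [23.7 -1.6 34.2]
(217, 210) [ 31.2 -25.5  32.6]
(319, 210) [31.2 25.5 32.7]
(231, 228) [ 21.2 -19.1  33.7]
(312, 222) [24.4 22.4 33.7]
(270, 344.5) [-22.6   1.   -0.3]
(270, 238) [30.1  1.2 -0.3]
```

Run:
```python
from h import *
p=shot("wrist"); P,r,s=st(); M=r.as_matrix()
for xc in (0,2,4):
  for zt in (-4,0,4,):
    for t in (0,-6,6):
      c,sn=np.cos(np.radians(t)),np.sin(np.radians(t)); o=[]
      for x,z in ((28,37),(28,0),(-28,0)):
        dx,dz=x,z-18.5; o.append(pix(p,P+M@np.array([xc+c*dx+sn*dz,0,zt+18.5-sn*dx+c*dz])/1000)[1])
      print(xc,zt,t,np.round(o))
```

```text
0 -4 0 [216. 247. 360.]
0 -4 -6 [218. 239. 361.]
0 -4 6 [214. 254. 358.]
0 0 0 [213. 242. 353.]
0 0 -6 [215. 235. 354.]
0 0 6 [212. 250. 352.]
0 4 0 [211. 239. 347.]
0 4 -6 [213. 232. 348.]
0 4 6 [209. 246. 346.]
2 -4 0 [212. 242. 356.]
2 -4 -6 [214. 235. 357.]
2 -4 6 [211. 250. 355.]
2 0 0 [210. 238. 350.]
2 0 -6 [212. 231. 351.]
2 0 6 [208. 245. 348.]
2 4 0 [207. 234. 344.]
2 4 -6 [209. 227. 344.]
2 4 6 [206. 241. 342.]
4 -4 0 [208. 237. 353.]
4 -4 -6 [210. 230. 354.]
4 -4 6 [207. 245. 351.]
4 0 0 [206. 233. 346.]
4 0 -6 [208. 226. 347.]
4 0 6 [204. 241. 345.]
4 4 0 [204. 230. 340.]
4 4 -6 [206. 223. 341.]
4 4 6 [202. 237. 339.]
```

Scaled: 3 mm / 800 = 0.0038, 2.5 mm / 800 = 0.0031.

>>> send_rows --rows "0 0 0 0.0031 -0.0025 0.0013 -0.6;0 0 0 0.0031 -0.0025 0.0025 -0.6;0 0 0 0.0031 -0.0025 0.0038 -0.6;0 0 0 0.0031 -0.0025 0.0038 -0.6"

```text
time: 9.3
eef_pos: [0.5709, -0.1657, 0.0498]
tcp_rot: [0.665, 0.747, -0.0, 0.001]
contact_force: [-3.3, 0.3, 11.6]
opening: 0.43
finger_force: 26.5
```

Run:
```python
from h import *
p=shot("wrist"); go((.5712,-.1664,.048,6.7)); print(st()[2]["contact_force"])
```

```text
t 9.35 at [ 0.571 -0.166  0.05 ] yawx 96.7 q [-0.45  0.36  1.9  -0.    0.88 -0.57]
[ 0.1  0.1 -0. ] [-0.8  0.2  1.8]
[-2.63952057 -0.17074259 10.79876698]
```

Scaled: -150 mm / 800 = -0.1875, -120 mm / 800 = -0.15.

>>> send_rows --rows "0 0 0 0 0 -0.0013 0.3;0 0 0 0 0 -0.0025 1;0 0 0 0 0 -0.0025 1;0 0 0 0 0 -0.075 1;0 0 0 0 0 -0.15 1;0 0 0 0 0 -0.1875 1;0 0 0 0 0 -0.1875 1"

```text
time: 10.22
eef_pos: [0.5714, -0.1656, 0.2002]
tcp_rot: [0.665, 0.747, 0.001, 0.003]
contact_force: [0.3, -0.5, -0.6]
opening: 1.002
finger_force: 0.0
```

Run:
```python
from h import *
p=shot("wrist","w5"); go((.7112,.0368,.12,15.7)); 
for n in ("large_cheese","small_cheese","stick_jar"):
    for r in ctrl.look_for(p,n)[:2]: print(n,round(r["p"],2),w(p,r["position"]).round(3))
hsv=cv2.cvtColor(p["color"],cv2.COLOR_RGB2HSV).astype(int)
m=(hsv[...,1]<90)&(hsv[...,2]>150); poly(p,m,pix(p,[.571,-.163,.05]),.05,"lc")
```

```text
t 10.28 at [ 0.57  -0.165  0.197] yawx 96.7 q [-0.45  0.16  1.83  0.    1.15 -0.57]
[ 0.1  0.1 -9. ] [184.1 163.5  77.4]
large_cheese 0.97 [ 0.569 -0.16   0.042]
lc 2283 c 572.5 -163.5 size 34.7 54.7 ang 7.7
```

View pics/w5.png

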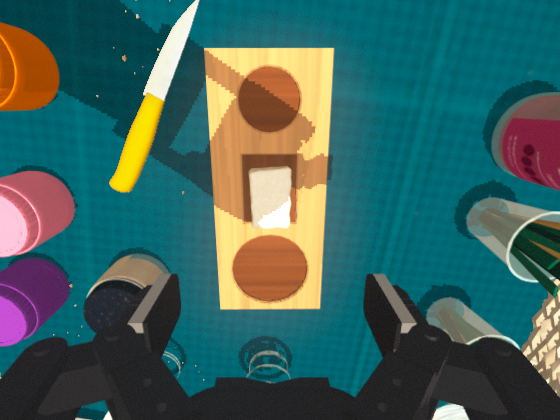

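The large cheese is seated in the middle well, at about px (271,195) in this view. The small cheese is next.

Scaled: 184 mm / 800 = 0.23, 100 mm / 800 = 0.125, -9 degrees / 120 = -0.075.

>>> send_rows --rows "0 0 -0.075 0.075 0.0625 0 1;0 0 -0.075 0.1375 0.125 0.025 1;0 0 -0.075 0.23 0.2038 0.0963 1;0 0 -0.075 0.23 0.2038 0.0963 1;0 0 -0.075 0.23 0.2038 0.0963 1;0 0 -0.075 0.23 0.2038 0.0963 1;0 0 -0.075 0.23 0.2038 0.0963 1;0 0 -0.075 0.23 0.2038 0.0963 1"

```text
time: 11.42
eef_pos: [0.7105, 0.0352, 0.1213]
tcp_rot: [0.605, 0.796, 0.0, 0.001]
contact_force: [-0.0, -0.2, 0.5]
opening: 1.005
finger_force: 0.0
```

Run:
```python
from h import *
p=shot("wrist","w6"); go((.7112,.0368,.03,15.7)); 
for r in ctrl.look_for(p,"small_cheese")[:2]: print(round(r["p"],2),w(p,r["position"]).round(3))
hsv=cv2.cvtColor(p["color"],cv2.COLOR_RGB2HSV).astype(int)
for t in(150,230): poly(p,(hsv[...,1]<70)&(hsv[...,2]>t),pix(p,[.711,.037,.023]),.023,"sc")
P,r,s=st()
print("pads mid bias check",[pix(p,P+r.as_matrix()@np.array([0,0,z])) for z in(.0,.09)])
cv2.imwrite("pics/c6.png",cv2.resize(p["color"][180:420,130:430,::-1],None,fx=2,fy=2))
```

```text
t 11.47 at [0.711 0.035 0.121] yawx 105.6 q [-0.09  0.48  1.57 -0.    1.09 -0.36]
[ 0.1  0.  -0.1] [ 1.3  0.9 91.3]
0.56 [0.71 0.04 0.02]
sc no
sc no
pads mid bias check [array([267.92153147, 300.05100822]), array([269.32730499, 225.76787941])]
```

View pics/c6.png

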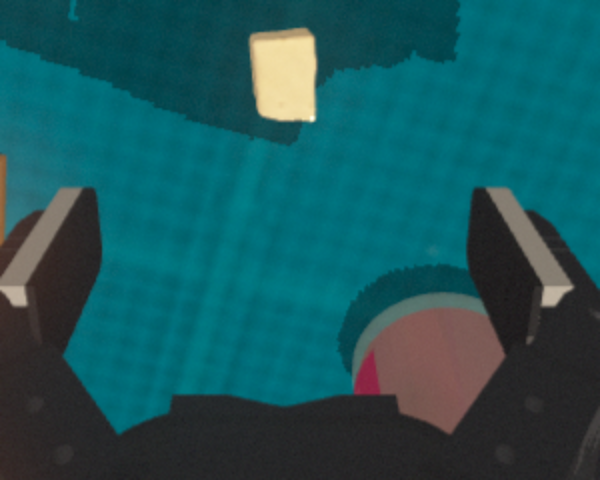

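Run:
```python
from h import *
p=shot("wrist")
hsv=cv2.cvtColor(p["color"],cv2.COLOR_RGB2HSV).astype(int)
print(hsv[222,272],hsv[197,272])
P,r,s=st();M=r.as_matrix()
for t in(110,): 
    c=poly(p,(hsv[...,0]<40)&(hsv[...,1]<t)&(hsv[...,2]>200),(272,222),.023,"sc")
    if c is not None: print((M.T@(np.array([*c/1000,.023])-P)*1000).round(1))
for uv in [(255.5,202),(287,201),(261,238),(288,240)]: print((M.T@(plane(p,uv,.023)-P)*1000).round(1))
a=shot("top");print("bottle top-cam base/lid",plane(a,(298,118),0),plane(a,(295,88),.15))
b=shot("side");print("side base",plane(b,(368,204),0), "lid",plane(b,(371,160),.12))
```

```text
[ 22  82 239] [ 19  92 175]
sc 1175 c 712.6 37.3 size 21.7 32.9 ang 19.6
[ 0.9  2.4 97.9]
[15.1 -9.7 97.8]
[15.9 12.6 97.9]
[-12.5  -6.1  97.9]
[-14.2  13.8  97.9]
bottle top-cam base/lid [ 0.79492034 -0.09323044  0.        ] [ 0.82535691 -0.08008205  0.15      ]
side base [ 8.04031964e-01 -1.06634286e-01  1.11022302e-16] lid [ 0.84157844 -0.0554533   0.12      ]
```

Scaled: 91 mm / 800 = 0.1138, 75 mm / 800 = 0.0938, -3.5 degrees / 120 = -0.0292.

>>> send_rows --rows "0 0 -0.0292 0.0013 0 0.0563 1;0 0 -0.0292 0.0013 0 0.0938 1;0 0 -0.0292 0.0013 0 0.1138 1;0 0 -0.0292 0.0013 0 0.1138 1;0 0 -0.0292 0.0013 0 0.1138 1;0 0 -0.0292 0.0013 0 0.1138 -0.9;0 0 -0.0292 0.0013 0 0.1138 -0.9;0 0 -0.0292 0.0013 0 0.1138 -0.9" --grip_force 20

```text
time: 12.68
eef_pos: [0.7103, 0.0377, 0.0294]
tcp_rot: [0.579, 0.815, 0.0, 0.0]
contact_force: [0.1, 0.5, 0.2]
opening: 0.376
finger_force: 0.0
```

>>> send_rows --rows "0 0 0 0 0 0 -0.9;0 0 0 0 0 0 -0.9"

```text
time: 12.92
eef_pos: [0.7103, 0.0377, 0.0293]
tcp_rot: [0.579, 0.815, 0.0, 0.0]
contact_force: [-0.5, 0.4, 3.2]
opening: 0.264
finger_force: 19.4
```

Run:
```python
from h import *
p=shot("wrist"); go((.4771,.2151,.12,-5.3))
```

```text
t 12.97 at [0.71  0.038 0.029] yawx 109.2 q [-0.09  0.6   1.59 -0.    0.95 -0.42]
[ 0.   0.  24.5] [ 244.1 -161.9  -90.8]
```

Scaled: 244 mm / 800 = 0.305, -162 mm / 800 = -0.2025, 24.5 degrees / 120 = 0.2042.

>>> send_rows --rows "0 0 0 0 0 -0.0625 -0.9;0 0 0 0 0 -0.1138 -0.9;0 0 0.1 0.075 -0.05 -0.1138 -0.9;0 0 0.2 0.305 -0.2025 -0.1138 -0.9;0 0 0.2042 0.305 -0.2025 -0.1138 -0.9;0 0 0.2042 0.305 -0.2025 -0.1138 -0.9;0 0 0.2042 0.305 -0.2025 -0.1138 -0.9;0 0 0.2042 0.305 -0.2025 -0.1138 -0.9"

```text
time: 13.98
eef_pos: [0.4741, 0.2164, 0.1191]
tcp_rot: [0.738, 0.675, -0.001, -0.001]
contact_force: [0.8, -0.4, -0.2]
opening: 0.261
finger_force: 19.1
```

>>> send_rows --rows "0 0 0 0 0 0 -0.9;0 0 0 0 0 0 -0.9"

```text
time: 14.22
eef_pos: [0.4781, 0.2144, 0.12]
tcp_rot: [0.74, 0.673, 0.0, 0.0]
contact_force: [0.2, 0.4, -0.5]
opening: 0.264
finger_force: 19.1
```

```bash
cat >> h.py <<'E'
def held(p,tool):
    P,r,s=st(); print(tool,pix(p,P+r.as_matrix()@np.array(tool)/1000).round(1))
def tool(p,uv,z):
    P,r,s=st(); return (r.as_matrix().T@(plane(p,uv,z)-P)*1000).round(1)
E
python3 - <<'E'
from h import *
p=shot("wrist","w7"); go((.4771,.2151,.0425,-5.3)); 
cv2.imwrite("pics/c7.png",cv2.resize(p["color"][120:420,80:480,::-1],None,fx=2,fy=2))
X=dict(cups=(.4686,.1235),small=(.4771,.2151)); wells(p,.0155,{n:pix(p,[*v,.015]) for n,v in X.items()})
E
```

```text
t 14.28 at [0.478 0.214 0.12 ] yawx 84.6 q [ 0.23  0.11  2.05 -0.    0.98  0.32]
[ 0.  -0.  -0.1] [ 0.7 -1.1 77.4]
cups 1217 c 470.3 114.9 size 33.7 43.4 ang 77.2
small 2267 c 477.4 215.8 size 41.8 32.7 ang 85.5
```

View pics/c7.png

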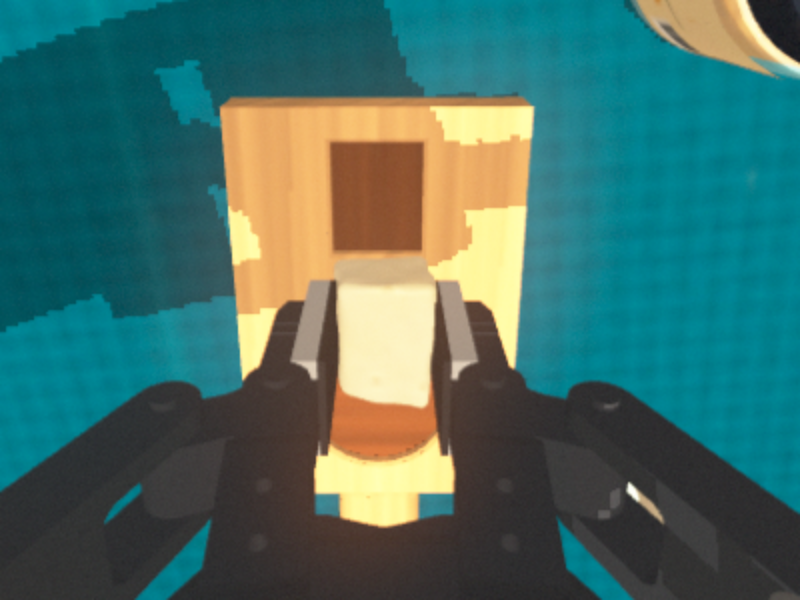

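Run:
```python
from h import *
p=shot("wrist"); z=st()[0][2]-.006
print([tool(p,(272,v),z) for v in (262,322)],"bottom front",tool(p,(272,250),z-.023))
print("well edges", [tool(p,(268,v),.018) for v in (190.5,245.5)])
go((.4757,.2151,.0425,-5.3))
```

```text
[array([16.4,  2.1,  6. ]), array([-14.8,   2.1,   6. ])] bottom front [11.3  2.1 29. ]
well edges [array([ 23.5,  -0.7, 101.8]), array([-19.4,  -0.8, 101.8])]
t 14.32 at [0.478 0.214 0.12 ] yawx 84.6 q [ 0.23  0.11  2.05 -0.    0.99  0.32]
[ 0.   0.  -0.1] [ 0.6 -2.3 77.3]
```

Scaled: 75 mm / 800 = 0.0938, -2.4 mm / 800 = -0.003.

>>> send_rows --rows "0 0 0 0.0015 -0.003 0.05 -0.9;0 0 0 0.0015 -0.003 0.075 -0.9;0 0 0 0.0015 -0.003 0.085 -0.9;0 0 0 0.0015 -0.003 0.09 -0.9;0 0 0 0.0015 -0.003 0.0938 -0.9;0 0 0 0.0015 -0.003 0.0938 -0.9"

```text
time: 15.08
eef_pos: [0.4751, 0.2165, 0.0453]
tcp_rot: [0.739, 0.673, 0.0, 0.0]
contact_force: [-0.9, 0.4, -0.2]
opening: 0.264
finger_force: 19.1
```

Run:
```python
from h import *
p=shot("wrist","w8"); go((.4757,.2151,.0425,-5.3)); print(st()[2]["contact_force"])
cv2.imwrite("pics/c8.png",cv2.resize(p["color"][170:370,160:390,::-1],None,fx=3,fy=3))
```

```text
t 15.12 at [0.475 0.217 0.045] yawx 84.7 q [ 0.23  0.23  2.08 -0.    0.84  0.33]
[ 0.1 -0.  -0. ] [-1.4  0.7  2.9]
[-0.16595192  0.15396702  0.32840504]
```

View pics/c8.png

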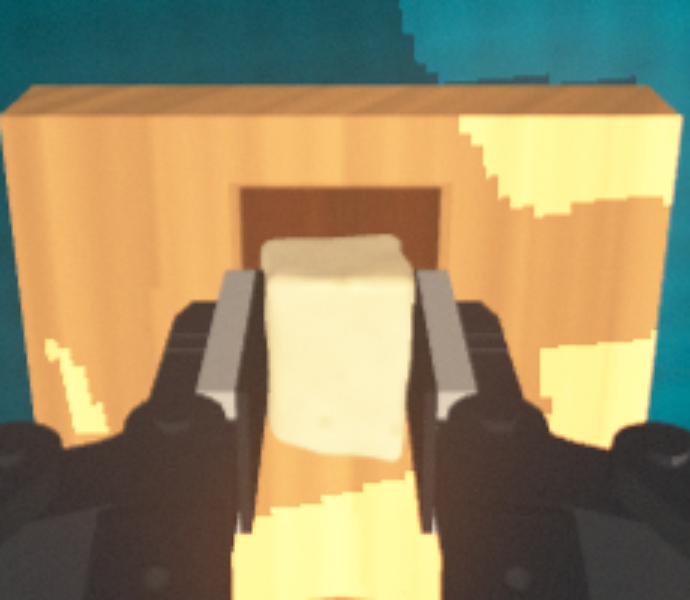

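Run:
```python
from h import *
p=shot("wrist"); 
print(tool(p,(272,232.3),.018),tool(p,(272,249),.0165), [tool(p,(272,v),.039) for v in (262,320.5)])
```

```text
[21.7  1.9 27.4] [11.9  1.9 28.9] [array([16.2,  1.9,  6.4]), array([-14.3,   1.9,   6.4])]
```

Scaled: 3 mm / 800 = 0.0038, 2 mm / 800 = 0.0025.

>>> send_rows --rows "0 0 0 0 0 0.0013 -0.9;0 0 0 0 0 0.0025 -0.9;0 0 0 0 0 0.0038 -0.9;0 0 0 0 0 0.0038 -0.9"

```text
time: 15.68
eef_pos: [0.4747, 0.2165, 0.0422]
tcp_rot: [0.739, 0.674, -0.0, -0.0]
contact_force: [-1.7, -1.3, 3.7]
opening: 0.266
finger_force: 20.1
```

Light contact at TCP z = 0.0422, which is the expected seating height. Releasing now.

Scaled: -120 mm / 800 = -0.15, -110 mm / 800 = -0.1375.

>>> send_rows --rows "0 0 0 0 0 -0.0013 -0.2;0 0 0 0 0 -0.0025 0.4;0 0 0 0 0 -0.0038 0.6;0 0 0 0 0 -0.075 1;0 0 0 0 0 -0.1375 1;0 0 0 0 0 -0.15 1;0 0 0 0 0 -0.15 1"

```text
time: 16.55
eef_pos: [0.4747, 0.2165, 0.1622]
tcp_rot: [0.739, 0.674, 0.001, 0.0]
contact_force: [-0.8, 0.1, 0.0]
opening: 0.999
finger_force: 0.0
```

Run:
```python
from h import *
p=shot("wrist","w9"); go((.587,.058,.14,6.7),(.4747,.0,.2,6.7)); 
for n in ("small_cheese","stick_jar"):
    for r in ctrl.look_for(p,n)[:2]: print(n,round(r["p"],2),w(p,r["position"]).round(3))
X=dict(cups=(.4686,.1235),); wells(p,.0155,{n:pix(p,[*v,.015]) for n,v in X.items()})
hsv=cv2.cvtColor(p["color"],cv2.COLOR_RGB2HSV).astype(int)
for t in(150,200): poly(p,(hsv[...,1]<100)&(hsv[...,2]>t),pix(p,[.4755,.2151,.036]),.036,"sc")
t=shot("top","t2")
for n in ("small_cheese","stick_jar","large_cheese"):
    for r in ctrl.look_for(t,n)[:2]: print(n,round(r["p"],2),w(t,r["position"]).round(3))
cv2.imwrite("pics/c9.png",p["color"][60:360,80:480,::-1])
```

```text
t 16.6 at [0.474 0.216 0.161] yawx 84.7 q [0.23 0.05 2.03 0.   1.07 0.33]
[ -0.1   0.  -12. ] [-147.1  127.4   20.5]
[ -0.1   0.  -12. ] [-215.3   20.9  -39.3]
small_cheese 0.72 [0.473 0.217 0.034]
cups 2149 c 468.9 124.9 size 52.0 54.7 ang 84.6
sc 1035 c 476.2 216.9 size 34.0 22.5 ang 84.6
sc 953 c 476.9 216.1 size 32.4 21.0 ang 83.9
small_cheese 0.52 [0.468 0.208 0.035]
stick_jar 0.52 [0.587 0.057 0.049]
```

View pics/c9.png

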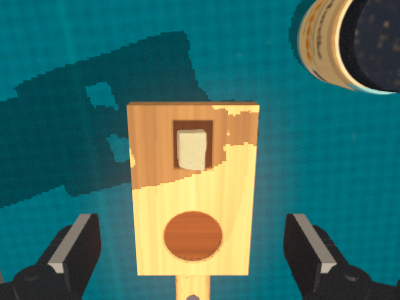

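The small cheese is seated in its well, with its centre measured at (476,216). Now the stick jar.

Scaled: -147 mm / 800 = -0.1838, 127 mm / 800 = 0.1588, -12 degrees / 120 = -0.1.

>>> send_rows --rows "0 0 -0.05 -0.0875 0.075 0 1;0 0 -0.1 -0.1838 0.1588 0.0125 1;0 0 -0.1 -0.1838 0.1588 0.025 1;0 0 -0.1 -0.1838 0.1588 0.025 1;0 0 -0.1 -0.1838 0.1588 0.025 1;0 0 -0.1 -0.1838 0.1588 0.025 1"

```text
time: 17.65
eef_pos: [0.5866, 0.0596, 0.1417]
tcp_rot: [0.664, 0.748, -0.0, -0.0]
contact_force: [-1.0, -0.4, -0.5]
opening: 1.0
finger_force: 0.0
```

Run:
```python
from h import *
p=shot("wrist","w10"); go((.588,.06,.047,6.7)) 
for r in ctrl.look_for(p,"stick_jar")[:2]: print(round(r["p"],2),w(p,r["position"]).round(3),tool(p,pix(p,w(p,r["position"])),w(p,r["position"])[2]))
cv2.imwrite("pics/c10.png",p["color"][60:420,80:480,::-1])
```

```text
t 17.7 at [0.587 0.06  0.142] yawx 96.8 q [-0.07  0.22  1.88  0.    1.05 -0.19]
[-0.  -0.   0.1] [ 0.1  1.3 94.9]
0.97 [0.591 0.066 0.051] [ 5.9  4.4 91. ]
```

View pics/c10.png

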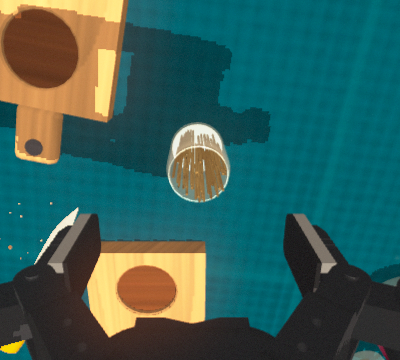

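The jar's rim circle is centred near px (278.5,234), with its near edge at row 263.

Run:
```python
from h import *
p=shot("wrist")
for uv in [(278.5,234),(248,234),(309,234),(278.5,205),(278.5,262)]: print(tool(p,uv,.064))
for uv in [(278.5,184)]: print("base far",tool(p,uv,0))
```

```text
[-0.4  6.2 78.2]
[ -0.4 -14.1  78.2]
[-0.4 26.5 78.2]
[19.8  6.  78.2]
[-21.2   6.3  78.2]
base far [ 18.3   7.3 142.2]
```

Scaled: 96 mm / 800 = 0.12, 75 mm / 800 = 0.0938.

>>> send_rows --rows "0 0 0 -0.0013 0.005 0.0563 1;0 0 0 -0.0013 0.005 0.0938 1;0 0 0 -0.0013 0.005 0.12 1;0 0 0 -0.0013 0.005 0.12 1;0 0 0 -0.0013 0.005 0.12 0.3;0 0 0 -0.0013 0.005 0.12 -0.4;0 0 0 -0.0013 0.005 0.12 -0.4;0 0 0 -0.0013 0.005 0.12 -0.4" --grip_force 20

```text
time: 18.8
eef_pos: [0.5927, 0.0577, 0.0475]
tcp_rot: [0.665, 0.747, 0.001, 0.001]
contact_force: [0.2, 0.2, 5.7]
opening: 0.513
finger_force: 20.9
```

>>> send_rows --rows "0 0 0 0 0 0 -0.4;0 0 0 0 0 0 -0.4"

```text
time: 19.05
eef_pos: [0.5927, 0.0577, 0.0475]
tcp_rot: [0.665, 0.747, 0.001, 0.001]
contact_force: [-1.2, -0.1, 6.4]
opening: 0.511
finger_force: 20.9
```

Run:
```python
from h import *
go((.5612,-.0813,.15,6.7))
```

```text
t 19.05 at [0.593 0.058 0.047] yawx 96.7 q [-0.07  0.36  1.9   0.    0.88 -0.19]
[ 0.1  0.  -0. ] [-134.5  -47.2 -102.6]
```

Scaled: -134.5 mm / 800 = -0.1681, -60 mm / 800 = -0.075.

>>> send_rows --rows "0 0 0 0 0 -0.05 -0.4;0 0 0 0 0 -0.075 -0.4;0 0 0 -0.075 -0.025 -0.075 -0.4;0 0 0 -0.1681 -0.0588 -0.075 -0.4;0 0 0 -0.1681 -0.0588 -0.075 -0.4;0 0 0 -0.1681 -0.0588 -0.075 -0.4;0 0 0 -0.1681 -0.0588 -0.075 -0.4;0 0 0 -0.1681 -0.0588 -0.075 -0.4"

```text
time: 20.05
eef_pos: [0.5607, -0.0799, 0.1056]
tcp_rot: [0.664, 0.748, 0.0, -0.0]
contact_force: [-0.4, 0.5, -0.4]
opening: 0.514
finger_force: 20.8
```

Run:
```python
from h import *
p=shot("wrist","w11"); go((.5612,-.0813,.062,6.7))
cv2.imwrite("pics/c11.png",cv2.resize(p["color"][120:420,80:480,::-1],None,fx=1.5,fy=1.5))
X=dict(stick=(.5612,-.0813)); wells(p,.0155,{n:pix(p,[*v,.015])+np.array([0,-12]) for n,v in X.items()})
print(pix(p,[.5612,-.0813,.013]))
```

```text
t 20.1 at [ 0.561 -0.08   0.106] yawx 96.8 q [-0.32  0.22  1.95  0.    0.97 -0.44]
[-0.  -0.   0.1] [-1.4  0.4 43.7]
stick no
[269.72946847 227.38879153]
```

View pics/c11.png

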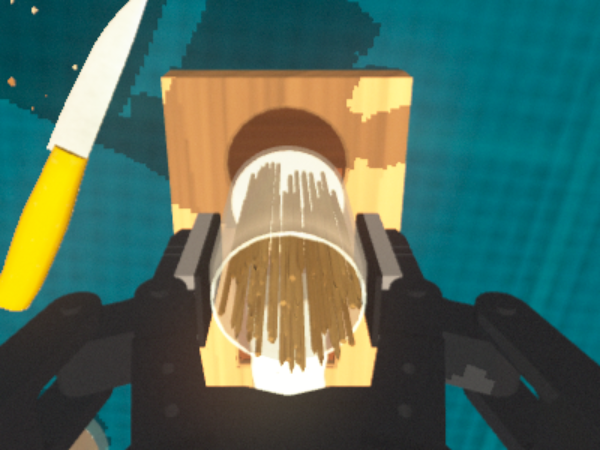

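Run:
```python
from h import *
p=shot("wrist");z=st()[0][2]
print("well far",tool(p,(271,191.3),.018),"cols",tool(p,(232,225),.018),tool(p,(310.7,225),.018))
print("base far",tool(p,(272,218.7),z-.0475),"rim far",tool(p,(272,274.7),z-.0475+.064),"rim near",tool(p,(272,365),z-.0475+.064),"sides",tool(p,(220.5,318),z+.0165),tool(p,(323.5,318),z+.0165))
```

```text
well far [26.4  1.4 87.7] cols [  2.4 -25.6  87.7] [ 2.4 28.8 87.7]
base far [21.4  2.  47.5] rim far [ 22.7   1.9 -16.5] rim near [-18.5   1.9 -16.5] sides [  4.1 -17.8 -16.5] [  4.   21.6 -16.5]
```

Scaled: 45 mm / 800 = 0.0563, 43 mm / 800 = 0.0538.

>>> send_rows --rows "0 0 0 -0.0025 0 0.025 -0.4;0 0 0 -0.0025 0 0.0425 -0.4;0 0 0 -0.0025 0 0.05 -0.4;0 0 0 -0.0025 0 0.0538 -0.4;0 0 0 -0.0025 0 0.0563 -0.4;0 0 0 -0.0025 0 0.0563 -0.4"

```text
time: 20.9
eef_pos: [0.5609, -0.0834, 0.0611]
tcp_rot: [0.665, 0.747, 0.0, 0.0]
contact_force: [-0.2, 0.3, -1.7]
opening: 0.514
finger_force: 20.8
```

Scaled: 2 mm / 800 = 0.0025, 1 mm / 800 = 0.0013.

>>> send_rows --rows "0 0 0 0 0 0.0013 -0.4;0 0 0 0 0 0.0025 -0.4;0 0 0 0 0 0.0025 -0.4"

```text
time: 21.28
eef_pos: [0.5612, -0.0835, 0.0604]
tcp_rot: [0.665, 0.747, -0.0, 0.0]
contact_force: [-2.9, 0.9, 6.3]
opening: 0.516
finger_force: 21.3
```

Scaled: -130 mm / 800 = -0.1625, -90 mm / 800 = -0.1125.

>>> send_rows --rows "0 0 0 0 0 0 0.2;0 0 0 0 0 -0.0013 0.6;0 0 0 0 0 -0.0013 0.8;0 0 0 0 0 -0.05 1;0 0 0 0 0 -0.1125 1;0 0 0 0 0 -0.1625 1;0 0 0 0 0 -0.1625 1"

```text
time: 22.15
eef_pos: [0.5631, -0.084, 0.1934]
tcp_rot: [0.665, 0.747, 0.002, 0.004]
contact_force: [0.7, 0.2, 0.1]
opening: 0.998
finger_force: 0.0
```

Run:
```python
from h import *
p=shot("wrist","w12"); go((.435,-.283,.19,6.7))
for n in ("stick_jar","large_cheese"):
    for r in ctrl.look_for(p,n)[:2]: print(n,round(r["p"],2),w(p,r["position"]).round(3))
for nm in("top","side"):
    p=shot(nm)
    for r in ctrl.look_for(p,"stick_jar")[:2]: print(nm,round(r["p"],2),w(p,r["position"]).round(3))
```

```text
t 22.2 at [ 0.562 -0.084  0.191] yawx 96.7 q [-0.33  0.11  1.9   0.    1.13 -0.44]
[ 0.2  0.1 -0. ] [-183.4 -149.     0.4]
stick_jar 0.65 [ 0.561 -0.076  0.064]
large_cheese 0.77 [ 0.569 -0.157  0.046]
side 0.65 [ 0.551 -0.096  0.058]
```

Scaled: -183 mm / 800 = -0.2288, -149 mm / 800 = -0.1863.

>>> send_rows --rows "0 0 0 -0.075 -0.0625 0 1;0 0 0 -0.2288 -0.1863 0 1;0 0 0 -0.2288 -0.1863 0 1;0 0 0 -0.2288 -0.1863 0 1;0 0 0 -0.2288 -0.1863 0 1;0 0 0 -0.2288 -0.1863 0 1;0 0 0 -0.2288 -0.1863 0 1"

```text
time: 23.38
eef_pos: [0.4345, -0.2813, 0.1884]
tcp_rot: [0.664, 0.748, 0.0, -0.0]
contact_force: [-0.5, -0.7, 0.5]
opening: 1.0
finger_force: 0.0
```

Run:
```python
from h import *
p=shot("wrist","w13"); go((.435,-.283,.037,6.7))
for n in ("low_jar","plain_cups","spoon_cups"):
    for r in ctrl.look_for(p,n)[:3]: 
        X=w(p,r["position"]); print(n,round(r["p"],2),X.round(3),tool(p,pix(p,X),X[2]),pix(p,X).round())
hsv=cv2.cvtColor(p["color"],cv2.COLOR_RGB2HSV).astype(int)
u=pix(p,[.435,-.283,.067]).round().astype(int);print(u,hsv[u[1],u[0]])
for t in (60,90): 
    c=poly(p,hsv[...,2]<t,u,.067,"lid")
    if c is not None: print(tool(p,pix(p,[*c/1000,.067]),.067))
cv2.imwrite("pics/c13.png",p["color"][:,:,::-1])
```

```text
t 23.43 at [ 0.435 -0.281  0.188] yawx 96.8 q [-0.77  0.    2.02  0.    1.12 -0.89]
[-0.  -0.   0.1] [ -1.9   0.3 151.5]
low_jar 0.88 [ 0.44  -0.281  0.061] [ -0.7   5.7 127.4] [277. 211.]
low_jar 0.71 [ 0.336 -0.292  0.061] [  1.1 -99.1 127.8] [147. 209.]
low_jar 0.57 [ 0.351 -0.206  0.07 ] [ 84.3 -74.6 118.2] [163. 100.]
plain_cups 0.92 [ 0.459 -0.377  0.096] [-98.1  13.3  92.7] [286. 340.]
plain_cups 0.27 [ 0.439 -0.277  0.067] [  4.2   5.3 121.6] [276. 208.]
spoon_cups 0.59 [ 0.596 -0.362  0.074] [-99.2 150.4 114.7] [443. 323.]
[270 215] [114  67  38]
lid 4347 c 441.0 -285.0 size 59.3 61.7 ang 6.8
[ -4.2   6.1 121.7]
lid 4478 c 441.0 -285.5 size 59.4 62.6 ang 6.8
[ -4.6   6.1 121.7]
```

View pics/c13.png

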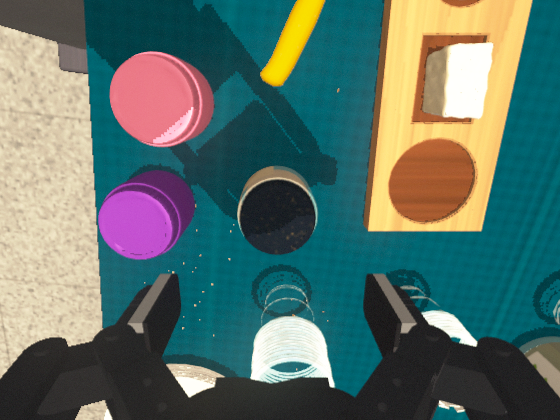

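The low jar's lid is centred near px (277,213), about tool (−4, +4) mm after bias. The look-alikes and the plain cups stay clear of the fingers. I'll descend on the jar.

Scaled: 151 mm / 800 = 0.1888, 145 mm / 800 = 0.1813.

>>> send_rows --rows "0 0 0 -0.005 0.005 0.0375 1;0 0 0 -0.005 0.005 0.0813 1;0 0 0 -0.005 0.005 0.1125 1;0 0 0 -0.005 0.005 0.1438 1;0 0 0 -0.005 0.005 0.1625 1;0 0 0 -0.005 0.005 0.1813 1;0 0 0 -0.005 0.005 0.1888 1;0 0 0 -0.005 0.005 0.1888 1" --grip_force 35

```text
time: 24.58
eef_pos: [0.4385, -0.2859, 0.0377]
tcp_rot: [0.665, 0.747, 0.0, -0.0]
contact_force: [0.5, -0.0, -0.0]
opening: 0.998
finger_force: 0.0
```

>>> send_rows --rows "0 0 0 0 0 0 0.4;0 0 0 0 0 0 0;0 0 0 0 0 0 0;0 0 0 0 0 0 0"

```text
time: 25.08
eef_pos: [0.4393, -0.2866, 0.039]
tcp_rot: [0.665, 0.747, 0.0, 0.001]
contact_force: [-0.1, 0.8, 4.8]
opening: 0.777
finger_force: 40.1
```

Run:
```python
from h import *
go((.5811,-.2501,.12,6.7))
```

```text
t 25.07 at [ 0.439 -0.287  0.039] yawx 96.7 q [-0.77  0.25  2.07  0.    0.82 -0.89]
[ 0.1  0.1 -0. ] [ 19.6 145.2 -80.8]
```

>>> send_rows --rows "0 0 0 0 0 -0.05 0;0 0 0 0 0 -0.1013 0;0 0 0 0.0063 0.0625 -0.1013 0;0 0 0 0.0245 0.125 -0.1013 0;0 0 0 0.0245 0.1813 -0.1013 0;0 0 0 0.0245 0.1813 -0.1013 0;0 0 0 0.0245 0.1813 -0.1013 0;0 0 0 0.0245 0.1813 -0.1013 0"

```text
time: 26.08
eef_pos: [0.5786, -0.2495, 0.1179]
tcp_rot: [0.665, 0.747, -0.0, -0.001]
contact_force: [-0.0, 0.9, -3.0]
opening: 0.778
finger_force: 41.2
```

Run:
```python
from h import *
p=shot("wrist","w14"); go((.5811,-.2501,.053,6.7)); z=st()[0][2]; print("force",st()[2]["contact_force"])
for r in ctrl.look_for(p,"low_jar")[:2]:
    X=w(p,r["position"]); print(round(r["p"],2),X.round(3),tool(p,pix(p,X),X[2]))
hsv=cv2.cvtColor(p["color"],cv2.COLOR_RGB2HSV).astype(int)
u=pix(p,[*st()[0][:2],z+.028]).round(); print(u)
c=poly(p,(hsv[...,2]<90),u,z+.028,"lid")
if c is not None: print(tool(p,pix(p,[*c/1000,z+.028]),z+.028))
m=(hsv[...,0]<14)&(hsv[...,1]>150)
print("well rows col 271:",np.where(m[:,271])[0], "far edge in tool for row")
v=np.where(m[:,271])[0]
```

```text
t 26.12 at [ 0.579 -0.25   0.118] yawx 96.6 q [-0.57  0.33  1.79 -0.    1.03 -0.68]
[-0.1 -0.1 -0.1] [-0.7  2.3 65.2]
force [-0.60947973  0.34080907 -2.72055332]
0.73 [ 0.577 -0.229  0.145] [ 20.6   0.3 -26.1]
[268. 349.]
lid 55683 c 582.7 -247.7 size 214.3 69.2 ang 6.7
[  1.7   3.9 -27.7]
well rows col 271: [ 40  41  42  43  44  45  46  47  48 170 171 172 173 174 175 176 177 178
 179 180 181 182 183 184 185 186 187 188 189 190 191 192 193 194 195 196
 197 198 199 200 201 202 203 204 205 206] far edge in tool for row
```

Run:
```python
from h import *
p=shot("wrist"); z=st()[0][2]
hsv=cv2.cvtColor(p["color"],cv2.COLOR_RGB2HSV).astype(int)
print("well far",tool(p,(271,169.5),.018))
print([(v,*hsv[v,271]) for v in range(200,420,8)])
```

```text
well far [ 38.6   1.1 100.8]
[(200, np.int64(11), np.int64(166), np.int64(112)), (208, np.int64(13), np.int64(108), np.int64(139)), (216, np.int64(15), np.int64(98), np.int64(148)), (224, np.int64(17), np.int64(90), np.int64(150)), (232, np.int64(15), np.int64(91), np.int64(157)), (240, np.int64(15), np.int64(94), np.int64(155)), (248, np.int64(16), np.int64(99), np.int64(188)), (256, np.int64(8), np.int64(39), np.int64(52)), (264, np.int64(6), np.int64(35), np.int64(36)), (272, np.int64(0), np.int64(20), np.int64(38)), (280, np.int64(130), np.int64(20), np.int64(38)), (288, np.int64(130), np.int64(46), np.int64(33)), (296, np.int64(128), np.int64(90), np.int64(31)), (304, np.int64(20), np.int64(19), np.int64(40)), (312, np.int64(103), np.int64(60), np.int64(30)), (320, np.int64(128), np.int64(31), np.int64(33)), (328, np.int64(111), np.int64(73), np.int64(35)), (336, np.int64(113), np.int64(29), np.int64(35)), (344, np.int64(108), np.int64(38), np.int64(34)), (352, np.int64(96), np.int64(40), np.int64(32)), (360, np.int64(120), np.int64(41), np.int64(31)), (368, np.int64(108), np.int64(85), np.int64(30)), (376, np.int64(107), np.int64(79), np.int64(29)), (384, np.int64(75), np.int64(15), np.int64(34)), (392, np.int64(30), np.int64(15), np.int64(34)), (400, np.int64(0), np.int64(8), np.int64(32)), (408, np.int64(0), np.int64(14), np.int64(36)), (416, np.int64(120), np.int64(8), np.int64(33))]
```

Run:
```python
from h import *
p=shot("wrist"); z=st()[0][2]
print("bottom far",tool(p,(271,206.5),z-.039),"+3",tool(p,(271,206.5),z-.036),"lid low edge",tool(p,(271,253),z+.011))
```

```text
bottom far [31.1  1.2 39. ] +3 [32.1  1.2 36. ] lid low edge [ 28.7   1.3 -11. ]
```

Scaled: 65 mm / 800 = 0.0813, 64 mm / 800 = 0.08.

>>> send_rows --rows "0 0 0 0 0.0025 0.0313 0;0 0 0 0 0.0025 0.0563 0;0 0 0 0 0.0025 0.07 0;0 0 0 0 0.0025 0.0763 0;0 0 0 0 0.0025 0.08 0;0 0 0 0 0.0025 0.0813 0;0 0 0 0 0.0025 0.0813 0"

```text
time: 27.15
eef_pos: [0.5825, -0.2495, 0.0543]
tcp_rot: [0.665, 0.747, 0.0, 0.0]
contact_force: [0.1, 0.1, -2.3]
opening: 0.777
finger_force: 41.2
```

Scaled: 3 mm / 800 = 0.0038, 2 mm / 800 = 0.0025.

>>> send_rows --rows "0 0 0 0 -0.0013 0.0013 0;0 0 0 0 -0.0013 0.0025 0;0 0 0 0 -0.0013 0.0038 0;0 0 0 0 -0.0013 0.0038 0"

```text
time: 27.65
eef_pos: [0.5813, -0.2495, 0.052]
tcp_rot: [0.665, 0.747, -0.0, -0.0]
contact_force: [-4.7, 1.7, 4.1]
opening: 0.775
finger_force: 41.8
```

Scaled: -180 mm / 800 = -0.225, -140 mm / 800 = -0.175.

>>> send_rows --rows "0 0 0 0 0 0 1;0 0 0 0 0 -0.0013 1;0 0 0 0 0 -0.0013 1;0 0 0 0 0 -0.05 1;0 0 0 0 0 -0.1125 1;0 0 0 0 0 -0.175 1;0 0 0 0 0 -0.225 1;0 0 0 0 0 -0.225 1"

```text
time: 28.65
eef_pos: [0.5832, -0.2507, 0.2361]
tcp_rot: [0.665, 0.747, 0.001, 0.005]
contact_force: [0.4, -0.2, -0.3]
opening: 1.002
finger_force: 0.0
```

Run:
```python
from h import *
for nm in("wrist","top","side"):
    p=shot(nm)
    for n in ("low_jar","spoon_cups"):
        for r in ctrl.look_for(p,n)[:4]: print(nm,n,round(r["p"],2),w(p,r["position"]).round(3))
    if nm=="wrist":
        hsv=cv2.cvtColor(p["color"],cv2.COLOR_RGB2HSV).astype(int); poly(p,hsv[...,2]<90,pix(p,[.581,-.25,.08]),.08,"lid")
go((.593,-.393,.23,-5.3),(.593,-.393,.23,6.7))
```

```text
wrist low_jar 0.91 [ 0.372 -0.207  0.058]
wrist low_jar 0.85 [ 0.582 -0.241  0.077]
wrist low_jar 0.85 [ 0.35  -0.29   0.051]
wrist low_jar 0.83 [ 0.349 -0.112  0.021]
wrist spoon_cups 0.97 [ 0.596 -0.377  0.091]
lid 3563 c 582.7 -248.9 size 59.2 61.2 ang 6.6
top low_jar 0.95 [ 0.322 -0.298  0.066]
top low_jar 0.53 [ 0.33  -0.223  0.068]
top spoon_cups 0.75 [ 0.591 -0.397  0.096]
side low_jar 0.92 [ 0.33  -0.1    0.055]
side low_jar 0.91 [ 0.568 -0.268  0.073]
side low_jar 0.78 [ 0.326 -0.218  0.059]
side low_jar 0.61 [ 0.315 -0.323  0.057]
side spoon_cups 0.64 [ 0.586 -0.399  0.091]
t 29.1 at [ 0.581 -0.249  0.229] yawx 96.7 q [-0.57  0.21  1.71 -0.    1.22 -0.68]
[-0.1 -0.1 12. ] [-144.2   -4.6   -0.8]
[-0.1 -0.1 -0. ] [-144.2   -4.6   -0.8]
```

Scaled: -227 mm / 800 = -0.2838, -120 mm / 800 = -0.15, 12 degrees / 120 = 0.1.

>>> send_rows --rows "0 0 0.05 -0.075 -0.005 0 1;0 0 0.1 -0.15 -0.01 0 1;0 0 0.1 -0.2838 -0.0188 0 1;0 0 0.1 -0.2838 -0.0188 0 1;0 0 0.1 -0.2838 -0.0188 0 1;0 0 0.1 -0.2838 -0.0188 0 1;0 0 0.1 -0.2838 -0.0188 0 1;0 0 0.1 -0.2838 -0.0188 0 1"

```text
time: 30.1
eef_pos: [0.5931, -0.4753, 0.2312]
tcp_rot: [0.739, 0.674, 0.0, 0.0]
contact_force: [-0.5, 0.4, -0.5]
opening: 0.997
finger_force: 0.0
```

Run:
```python
from h import *
p=shot("wrist","w15"); go()
E=np.array(p["extrinsics"]);print("cam",(-E[:3,:3].T@E[:3,3]).round(3))
for r in ctrl.look_for(p,"spoon_cups")[:2]:
    X=w(p,r["position"]); print(round(r["p"],2),X.round(3),pix(p,X).round())
u=pix(p,[.594,-.393,.09]).round().astype(int); print(u)
hsv=cv2.cvtColor(p["color"],cv2.COLOR_RGB2HSV).astype(int)
x0,y0=u-56
for v in range(y0,y0+112,6): print(v,"".join("%4d"%hsv[v,c,1] for c in range(x0,x0+112,5)))
```

```text
t 30.15 at [ 0.593 -0.476  0.231] yawx 84.8 q [-0.81  0.49  1.36  0.    1.3  -0.72]
cam [ 0.602 -0.394  0.351]
0.62 [ 0.595 -0.389  0.09 ] [262.  98.]
[261 104]
48  250 252 242 242 255 249 249 245 233 208 245 234 224 239 230 245 240 230 225 255 249 255 242
54  230 222 195 255 213 224 255 231 246 109  43  25  18  26 110 249 232 222 245 255 255 255 255
60  214 255 210 192 238 249 217 102  17  14  15  13  14  14  15  16  30 207 224 246 242 249 249
66  220 205 239 201 229 197  26  17  37  28 134 168  60  50  22  13  13  17 218 231 232 242 227
72  230 222 238 198 182  25  17  42  60  54  57  57  56  58   9 154  49  12  17 206 245 240 248
78  207 255 232 189 193  17  18  63  15  56  61  60  51  57  58  40 117 174  14  17 207 233 221
84  255 249 218 224  19  18  54  57  57  56  12  55  57  56  12  56  60  32  23  14 143 242 249
90  238 227 226 242  19  19  58  59  58  56  58  16  56  52  51   7  56  39 214  15  46 236 216
96  207 255 242 225  20  22  33  28  57  55  59  26 134  14  60  56  18  45 225  14  23 216 198
102  252 242 239 206  20  19 112  57  54  53  55  66 159  20   3  55  25  5
[... 194 characters left out ...]
2  15  16 223 203 208
120  211 228 226 215 180  20  17  60  50  59  54  54  58  57  55  33 141  98  15  29 226 221 220
126  243 249 222 192 153 159  19  18 119  56  56  58  55  60  56  37  33  15  16 228 212 200 231
132  213 225 219 173 198 184 130  18  15  19  57  56  58 111  25  16  17   7 180 154 211 226 252
138  234 220 219 202 181 184 137 168 115  31  10  13  13  15  16  24 190 159 187 152 208 232 255
144  236 255 201 178 181 170 185 170 188 145 157 165 162 185 167 209 200 215 177 225 226 239 246
150  255 211 230 206 213 185 224 165 186 181 157 196 179 181 195 190 163 175 190 203 189 183 206
156  255 240 244 229 186 255 191 194 191 172 172 199 155 183 186 192 198 157 196 188 221 255 234
```

Run:
```python
from h import *
p=shot("wrist")
hsv=cv2.cvtColor(p["color"],cv2.COLOR_RGB2HSV).astype(int)
m=cv2.morphologyEx(((hsv[...,1]<75)).astype(np.uint8),cv2.MORPH_CLOSE,np.ones((3,3)))
c=poly(p,m,(261,84),.09,"rim")
go((.593,-.393,.23,-5.3),(*c/1000,.23,-5.3),(*c/1000,.075,-5.3))
t=shot("top"); h=cv2.cvtColor(t["color"],cv2.COLOR_RGB2HSV).astype(int)
poly(t,h[...,1]<90,pix(t,[.595,-.393,.09]).round(),.09,"toprim")
```

```text
rim 5792 c 596.7 -390.5 size 64.7 64.9 ang 51.9
t 30.25 at [ 0.593 -0.476  0.231] yawx 84.7 q [-0.81  0.49  1.35 -0.    1.3  -0.72]
[0. 0. 0.] [82.6 -7.6  1.2]
[0. 0. 0.] [85.4 -4.1  1.2]
[0. 0. 0.] [ 85.4  -4.1 156.2]
toprim 117946 c 547.0 -36.2 size 1113.8 1534.8 ang 1.5
```

Scaled: 120 mm / 800 = 0.15, 100 mm / 800 = 0.125.

>>> send_rows --rows "0 0 0 0.0525 -0.0038 0 1;0 0 0 0.1063 -0.0075 0 1;0 0 0 0.1063 -0.0075 0 1;0 0 0 0.1063 -0.0075 0.0375 1;0 0 0 0.1063 -0.0075 0.0875 1;0 0 0 0.1063 -0.0075 0.125 1;0 0 0 0.1063 -0.0075 0.15 1;0 0 0 0.1063 -0.0075 0.15 1"

```text
time: 31.3
eef_pos: [0.5937, -0.3913, 0.1087]
tcp_rot: [0.739, 0.673, -0.0, -0.002]
contact_force: [-0.6, 0.0, 0.7]
opening: 1.003
finger_force: 0.0
```

Run:
```python
from h import *
p=shot("wrist"); go((.595,-.391,.0735,-5.3)); print(st()[2]["contact_force"])
```

```text
t 31.35 at [ 0.595 -0.392  0.111] yawx 84.7 q [-0.72  0.5   1.57 -0.    1.07 -0.63]
[-0. -0. -0.] [ 0.9  0.4 37.2]
[0.03842712 0.47353405 0.40258775]
```

Scaled: 36.5 mm / 800 = 0.0456, 35 mm / 800 = 0.0438.

>>> send_rows --rows "0 0 0 0.0013 0 0.0188 1;0 0 0 0.0013 0 0.035 1;0 0 0 0.0013 0 0.0438 1;0 0 0 0.0013 0 0.0456 1;0 0 0 0.0013 0 0.0456 1" --grip_force 25

```text
time: 31.98
eef_pos: [0.5947, -0.3905, 0.0744]
tcp_rot: [0.739, 0.674, 0.0, 0.0]
contact_force: [-0.9, -0.3, -0.2]
opening: 1.004
finger_force: 0.0
```

>>> send_rows --rows "0 0 0 0 0 0 0.5;0 0 0 0 0 0 0;0 0 0 0 0 0 -0.1;0 0 0 0 0 0 -0.1;0 0 0 0 0 0 -0.1"

```text
time: 32.6
eef_pos: [0.595, -0.3909, 0.0752]
tcp_rot: [0.739, 0.673, 0.0, 0.001]
contact_force: [-1.1, 0.2, 4.8]
opening: 0.682
finger_force: 27.1
```

>>> send_rows --rows "0 0 0 0 0 -0.0188 -0.1;0 0 0 0 0 -0.0375 -0.1;0 0 0 0 0 -0.075 -0.1;0 0 0 0 0 -0.075 -0.1"

```text
time: 33.1
eef_pos: [0.5964, -0.3919, 0.1386]
tcp_rot: [0.739, 0.674, 0.0, 0.004]
contact_force: [1.0, -0.1, -0.6]
opening: 0.677
finger_force: 27.1
```

Run:
```python
from h import *
for nm in("wrist","side"):
    p=shot(nm)
    for r in ctrl.look_for(p,"spoon_cups")[:2]: print(nm,round(r["p"],2),w(p,r["position"]).round(3))
go((.467,.1235,.20,-5.3)); print(st()[2]["contact_force"])
```

```text
wrist 0.73 [ 0.6   -0.381  0.157]
side 0.8 [ 0.587 -0.407  0.147]
side 0.73 [ 0.541 -0.174  0.018]
t 33.3 at [ 0.594 -0.39   0.133] yawx 84.7 q [-0.72  0.47  1.56  0.    1.11 -0.63]
[-0.1 -0.1 -0. ] [ 499.4 -174.1  -66.2]
[-0.12534231 -0.38041541 -1.48554665]
```

Scaled: 310 mm / 800 = 0.3875, 260 mm / 800 = 0.325.

>>> send_rows --rows "0 0 0 0 0 -0.05 -0.1;0 0 0 0.025 -0.0088 -0.0825 -0.1;0 0 0 0.075 -0.0263 -0.0825 -0.1;0 0 0 0.1375 -0.0475 -0.0825 -0.1;0 0 0 0.2 -0.07 -0.0825 -0.1;0 0 0 0.2625 -0.0913 -0.0825 -0.1;0 0 0 0.325 -0.1125 -0.0825 -0.1;0 0 0 0.3875 -0.135 -0.0825 -0.1"

```text
time: 34.3
eef_pos: [0.5146, -0.07, 0.1989]
tcp_rot: [0.739, 0.673, -0.0, -0.001]
contact_force: [0.2, 0.2, -0.4]
opening: 0.679
finger_force: 27.3
```

Scaled: 189 mm / 800 = 0.2363, 170 mm / 800 = 0.2125.

>>> send_rows --rows "0 0 0 0.0625 -0.0213 0 -0.1;0 0 0 0.125 -0.0438 0 -0.1;0 0 0 0.175 -0.0613 0 -0.1;0 0 0 0.2125 -0.0738 0 -0.1;0 0 0 0.2363 -0.0825 0 -0.1;0 0 0 0.2363 -0.0825 0 -0.1;0 0 0 0.2363 -0.0825 0 -0.1"

```text
time: 35.17
eef_pos: [0.4675, 0.1221, 0.1996]
tcp_rot: [0.739, 0.673, -0.001, -0.0]
contact_force: [0.2, -0.2, -0.1]
opening: 0.677
finger_force: 27.3
```

Run:
```python
from h import *
p=shot("wrist","w16"); go((.467,.1235,.12,-5.3)); print(st()[2]["contact_force"])
for r in ctrl.look_for(p,"spoon_cups")[:1]:
    X=w(p,r["position"]); print(round(r["p"],2),X.round(3),tool(p,pix(p,X),X[2]))
```

```text
t 35.23 at [0.468 0.122 0.2  ] yawx 84.6 q [ 0.04 -0.09  2.09 -0.    1.15  0.14]
[-0.   0.  -0.1] [ 1.6 -0.8 79.8]
[-0.3104017  -0.91141007 -0.70104675]
0.89 [0.469 0.134 0.214] [ 12.2  -0.1 -13.6]
```

Scaled: 95 mm / 800 = 0.1188, 85 mm / 800 = 0.1063.

>>> send_rows --rows "0 0 0 0.0013 -0.0013 0.0375 -0.1;0 0 0 0.0013 -0.0013 0.075 -0.1;0 0 0 0.0013 -0.0013 0.1063 -0.1;0 0 0 0.0013 -0.0013 0.1188 -0.1;0 0 0 0.0013 -0.0013 0.1188 -0.1;0 0 0 0.0013 -0.0013 0.1188 -0.1"

```text
time: 36.02
eef_pos: [0.4678, 0.1235, 0.1065]
tcp_rot: [0.739, 0.673, 0.001, 0.001]
contact_force: [0.1, 0.2, 0.0]
opening: 0.679
finger_force: 27.3
```

Run:
```python
from h import *
p=shot("wrist","w17"); go((.467,.1235,.0885,-5.3)); print(st()[2]["contact_force"])
hsv=cv2.cvtColor(p["color"],cv2.COLOR_RGB2HSV).astype(int)
for c in (250,265,272,280): print(c,[(v,*map(int,hsv[v,c])) for v in range(176,260,6)])
print("expect well far row",pix(p,[.467+.0026,.1235+.028,.018]),"cup foot far",pix(p,st()[0]+st()[1].as_matrix()@np.array([.0215,0,.075])))
m=(hsv[...,0]<14)&(hsv[...,1]>150)
for v in range(190,226,6): 
    k=np.where(m[v,200:340])[0]+200; print(v,k.min() if len(k) else 0,k.max() if len(k) else 0,len(k))
```

```text
t 36.08 at [0.468 0.124 0.107] yawx 84.7 q [ 0.05  0.04  2.15 -0.    0.95  0.14]
[ 0.1 -0.  -0. ] [-0.2 -0.9 18.1]
[ 0.36685292 -0.44199276  0.45188748]
250 [(176, 14, 150, 195), (182, 15, 152, 194), (188, 15, 151, 193), (194, 11, 148, 114), (200, 11, 146, 103), (206, 11, 130, 110), (212, 11, 133, 111), (218, 12, 137, 112), (224, 21, 25, 232), (230, 26, 7, 247), (236, 0, 0, 254), (242, 0, 0, 254), (248, 26, 7, 251), (254, 0, 0, 254)]
265 [(176, 15, 152, 211), (182, 14, 150, 209), (188, 14, 147, 166), (194, 11, 156, 108), (200, 11, 146, 105), (206, 13, 100, 138), (212, 14, 77, 169), (218, 12, 124, 115), (224, 23, 8, 245), (230, 30, 1, 253), (236, 30, 1, 253), (242, 30, 3, 248), (248, 23, 10, 240), (254, 0, 0, 254)]
272 [(176, 15, 155, 214), (182, 15, 151, 214), (188, 13, 154, 147), (194, 11, 147, 109), (200, 11, 142, 108), (206, 9, 134, 110), (212, 11, 120, 121), (218, 13, 97, 132), (224, 30, 2, 251), (230, 30, 1, 252), (236, 15, 4, 252), (242, 0, 0, 254), (248, 23, 9, 242), (254, 0, 0, 254)]
280 [(176, 15, 155, 191), (182, 14, 148, 195), (188, 14, 149, 169), (194, 11, 153, 107), (200, 12, 143, 107), (206, 12, 99, 137), (212, 13, 104, 135), (218, 12, 136, 116), (224, 0, 0, 252), (230, 0, 0, 253), (236, 20, 3, 253), (242, 45, 2, 254), (248, 30, 2, 252), (254, 0, 0, 254)]
expect well far row [267.47932603 188.98272421] cup foot far [268.91772863 204.18944001]
190 259 284 23
196 249 293 10
202 242 300 6
208 0 0 0
214 0 0 0
220 0 0 0
```

Scaled: 19 mm / 800 = 0.0238, 18 mm / 800 = 0.0225.

>>> send_rows --rows "0 0 0 0.0006 -0.0006 0.01 -0.1;0 0 0 0.0006 -0.0006 0.0163 -0.1;0 0 0 0.0006 -0.0006 0.02 -0.1;0 0 0 0.0006 -0.0006 0.0225 -0.1;0 0 0 0.0006 -0.0006 0.0238 -0.1;0 0 0 0.0006 -0.0006 0.0238 -0.1"

```text
time: 36.83
eef_pos: [0.4664, 0.1244, 0.0881]
tcp_rot: [0.739, 0.674, -0.001, -0.001]
contact_force: [-6.1, 0.4, 11.5]
opening: 0.676
finger_force: 27.9
```

Scaled: -150 mm / 800 = -0.1875, -140 mm / 800 = -0.175.

>>> send_rows --rows "0 0 0 0 0 -0.0006 0.5;0 0 0 0 0 -0.0006 1;0 0 0 0 0 -0.0006 1;0 0 0 0 0 -0.05 1;0 0 0 0 0 -0.1125 1;0 0 0 0 0 -0.175 1;0 0 0 0 0 -0.1875 1;0 0 0 0 0 -0.1875 1"

```text
time: 37.83
eef_pos: [0.4664, 0.1242, 0.2364]
tcp_rot: [0.739, 0.673, 0.0, 0.0]
contact_force: [-0.2, -0.3, -0.5]
opening: 1.002
finger_force: 0.0
```

Scaled: -83 mm / 800 = -0.1038, -60 mm / 800 = -0.075.

>>> send_rows --rows "0 0 0 -0.075 0 0 1;0 0 0 -0.1038 0 0 1;0 0 0 -0.1038 0 0 1;0 0 0 -0.1038 0 0 1"

```text
time: 38.33
eef_pos: [0.458, 0.042, 0.2347]
tcp_rot: [0.739, 0.673, -0.001, -0.001]
contact_force: [-0.1, -0.7, 0.0]
opening: 1.004
finger_force: 0.0
```

Run:
```python
from h import *
p=shot("wrist","w18"); go()
for r in ctrl.look_for(p,"spoon_cups")[:1]:
    X=w(p,r["position"]); print(round(r["p"],2),X.round(3),pix(p,X).round())
hsv=cv2.cvtColor(p["color"],cv2.COLOR_RGB2HSV).astype(int)
m=(hsv[...,1]<75).astype(np.uint8); u=pix(p,[.467,.124,.103]).round(); print(u)
m=cv2.morphologyEx(m,cv2.MORPH_CLOSE,np.ones((9,9))); poly(p,m,u,.103,"rim")
for nm in("top","side"):
    q=shot(nm)
    for n in N[2:]:
        for r in ctrl.look_for(q,n)[:4]:
            if r["p"]>.4: print(nm,n,round(r["p"],2),w(q,r["position"]).round(3))
```

```text
t 38.38 at [0.458 0.042 0.235] yawx 84.7 q [-0.13 -0.19  2.1   0.    1.23 -0.04]
0.74 [0.465 0.127 0.103] [269. 100.]
[272. 103.]
rim no
top low_jar 0.93 [ 0.324 -0.301  0.065]
top low_jar 0.92 [ 0.575 -0.247  0.08 ]
top low_jar 0.76 [ 0.34  -0.202  0.065]
top low_jar 0.63 [ 0.332 -0.077  0.065]
top stick_jar 0.74 [ 0.552 -0.153  0.02 ]
top stick_jar 0.5 [ 0.561 -0.081  0.061]
top large_cheese 0.74 [ 0.565 -0.161  0.041]
top small_cheese 0.43 [0.467 0.213 0.035]
top tall_jar 0.8 [0.597 0.279 0.092]
top plain_cups 0.86 [ 0.46  -0.399  0.105]
side low_jar 0.88 [ 0.317 -0.324  0.058]
side low_jar 0.87 [ 0.327 -0.099  0.055]
side low_jar 0.64 [ 0.566 -0.268  0.071]
side stick_jar 0.71 [ 0.548 -0.096  0.061]
side large_cheese 0.69 [ 0.561 -0.175  0.039]
side tall_jar 0.97 [0.591 0.269 0.064]
side plain_cups 0.95 [ 0.459 -0.409  0.1  ]
```

```bash
python3 -c "
from plant import ctrl
print(ctrl.sign_off())"
```

```text
the job is handed in; nothing more can be done
None
```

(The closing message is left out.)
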